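# Restock the tilting bandage tray

### The arm

A 6-joint arm with a two-finger parallel gripper is mounted at the origin on the work surface. World frame = base frame: x ahead of the robot, y to its left, z up, the work surface at z = 0. Lengths are in mm, angles in rad, forces in N, time in s.
With the tool pointing down it reaches from about 375 to 925 mm from the base axis. Payload 5.7 kg.
Tool frame: the origin (TCP) lies between the finger pads; the fingertips stand 11 mm ahead of it and the grasp point (between the pads) lies 8 mm behind it (r.tips_ahead is the distance from the TCP to the fingertips, in mm); z points along the fingers, y is the line along which they close (so a half turn about z gives the same grasp; the last joint's range is limited). The gripper opens to 85 mm and grips with 20 to 120 N. Pads are 22 mm wide; open, the fingers measure 114 mm over their backs; the gripper's body (76 mm by 85 mm) begins 54 mm behind the grasp point. The pads swing forward as they close: fully open they stand 13 mm farther back than shut.
Start: joints at [-1.444, 0.359, 1.51, -0, 1.272, -0.115], TCP at [143.657, -582.518, 242.267] pointing down, gripper open.
Joint ranges: [-2.97, 2.97], [-1.01, 2.36], [0.21, 2.38], [-0.96, 4.11], [0.2, 2.71], [-2.98, 2.98]. Speed limits (rad/s): [2.39, 2.39, 3.14, 3.14, 3.14, 3.14].

### API

Orientations are given as a 3x3 rotation matrix whose columns are the frame's x, y, z axes.
In Python, from rig import r gives the robot as it stands.
- The arm moves only by the tool arm_command, never from a script. Its argument "plan" is a list of rows, each a list of 7 numbers: the gripper command: -1 is shut, 1 is fully open, values between are in proportion, then the shift along the world's x, y, z scaled (see below), then the turn, a rotation vector about the world's x, y, z scaled (see below). In form: [[jaw, x, y, z, rx, ry, rz], ...]. A call has 1 to 10 rows; each row shifts and turns the commanded pose from where the row before left it; what a row does not reach is not made up. The controller multiplies each number of a shift by 0.06 m and each number of a turn by 0.08 rad. A row lasts 1/8 s, in which the tool goes at most 62.5 mm and 10.7 degrees, less where a joint would pass 70% of its speed; a pose out of reach is approached as far as the arm can. A call with a number of a shift or a turn outside -1 to 1 is refused whole. A call with a gripper value outside its range is refused whole. The fingers move at their own pace and stop on an object; "force" is the grip in N (left out, the last holds). Time passes only in rows, so rows that do not move let the fingers close. It gives the time, the measured TCP pose, the force, the opening and the grip force at its end, in the units of the state.
- r.get_state(): the state, without advancing time (a new reading comes with each control period).
- r.grab_frame(name): name is "side" or "top" or "wrist"; returns (picture, depth): 480x640x3 uint8, blue, green, red; 480x640 float32, mm along the optical axis (not along the pixel's ray), 0 where there is no reading.
- r.camera_model(name): a dict with "fovy" (degrees; the focal length in pixels is half the picture's height over the tangent of half this angle, whatever the lens; pixels are square), "cx", "cy" (the principal point, pixels), "dist" ([k1, k2, p1, p2, k3] as OpenCV has them; the pictures are not rectified), "position" and "rotation" of the camera in the world. Camera axes: x right, y down, z forward; pixel columns grow to the right and rows downward; lengths in mm; the calibration is good to about 2 mm. A picture is of the moment at which its call begins: read the wrist's pose just before it. camera_model takes no time and is no camera call; for the wrist camera it gives the pose at the moment of the call.
- r.sign_off(): hands the job in; it is judged then, once.
The state is a dict: "time": time; "joint_pos": joint angles; "joint_vel": joint speeds; "tau": joint torques, N m; "tcp_pos": TCP position; "orientation": TCP orientation; "wrist_force": force on the tool from outside, world axes, zero at the start; "torque": the same for the moment, N m; "grip_width": finger opening in mm; "gripper_force": force on a finger pad.
Only numpy, scipy, OpenCV 4.12 (cv2) and the standard library are available. Lean on these libraries where they do the work, as an engineer would, in place of code of your own. Each camera call takes 0.05 s, during which the arm holds its last target. There are 200 camera calls.

### The job

Take the used splint out of the tilting tray and put it in the steel bowl. Then lift the empty tray on its stiff hinge to 25 degrees (the long mark on the side scale), let go and see that it holds there for a second or two; after that load every bandage carton on the shelf into it, lengthwise and side by side, so that each slides down and lies flat and square against the back stop, with the tray still at 25 degrees at the end. Leave the other things on the shelf where they are.

Things in the scene. Friction and masses are not known exactly. Their poses are not given: they have to be found in the camera images.
- rack: fixed steel base of the tilting tray, bolted to the shelf: plate 200 x 280 mm, with hinge cheeks and black friction knobs at its far end, each with an upright aluminium quadrant of 90 mm radius marked every 5 degrees (long mark at 25). Origin at the centre of its underside on the shelf; x points away from the robot towards the hinge and stop, y along the hinge; turned a few degrees either way.
- tray (a joint): tilt of the tray in rad, 0 = flat (as at the start), growing as the near edge with the grip is lifted, 25 degrees = 0.436, limit 0.9. Stiff friction hinge (3.2 N m): it stays where it is left. Raising it takes about 16 N at the grip, pushing it down about 10 N. It turns about point tray_hinge.
- tray_hinge (a point): point on the hinge axis in the middle of the tray, 55 mm above the shelf and 110 mm along x from the rack's origin; the axis runs along the rack's y.
- tray_stop (a point): middle of the foot of the back stop, where its inner face meets the tray floor's top. Turns with the tray: x along the floor towards the stop (downhill), y along the stop, z square to the floor. Floor 220 mm long (x -220 to 0), 320 mm wide inside (y -160 to 160); side walls 14 mm and stop 45 mm above the floor; near edge open. Smooth floor: cartons slide by themselves above 13 to 19 degrees.
- tray_grip (a point): centre of the black plastic grip block in the middle of the tray's near edge, 245 mm from the stop, level with the floor's upper face: 30 mm wide (y), standing 45 mm out from the edge, 18 mm thick (9 mm above and below this point). 60 mm above the shelf when flat. It turns with the tray (same axes as tray_stop).
- splint: grey plastic gutter splint, a straight U-shaped channel open at the top, 130 mm long (x), 44 mm wide, 21 mm high, 4 mm walls, 60 g, with a pale strap band. Origin at the centre of its underside, z up. It lies at the start on the flat tray floor, 60 mm above the shelf.
- bowl: loose stainless steel bowl, rim 190 mm across, 80 mm high, curved wall, foot 86 mm across, 0.5 kg, standing upright on the shelf. Origin at the centre of its underside.
- carton1: sealed cardboard carton of bandage, 90 mm long (x), 42 x 42 mm in section, about 100 g, with a paper band along its length; the four long faces are alike. Origin at the centre of its underside at the start, z up. Three to five cartons (carton1 to carton5) lie about the shelf, the others are absent (None).
- carton2: sealed cardboard carton of bandage, 90 mm long (x), 42 x 42 mm in section, about 100 g, with a paper band along its length; the four long faces are alike. Origin at the centre of its underside at the start, z up. Three to five cartons (carton1 to carton5) lie about the shelf, the others are absent (None).
- carton3: sealed cardboard carton of bandage, 90 mm long (x), 42 x 42 mm in section, about 100 g, with a paper band along its length; the four long faces are alike. Origin at the centre of its underside at the start, z up. Three to five cartons (carton1 to carton5) lie about the shelf, the others are absent (None).
- carton4: sealed cardboard carton of bandage, 90 mm long (x), 42 x 42 mm in section, about 100 g, with a paper band along its length; the four long faces are alike. Origin at the centre of its underside at the start, z up. Three to five cartons (carton1 to carton5) lie about the shelf, the others are absent (None).
- carton5: sealed cardboard carton of bandage, 90 mm long (x), 42 x 42 mm in section, about 100 g, with a paper band along its length; the four long faces are alike. Origin at the centre of its underside at the start, z up. Three to five cartons (carton1 to carton5) lie about the shelf, the others are absent (None).
- carton1_center (a point): centre of carton1, 21 mm from each long face and 45 mm from the ends (None if absent); axes as the carton's
- carton2_center (a point): centre of carton2, 21 mm from each long face and 45 mm from the ends (None if absent); axes as the carton's
- carton3_center (a point): centre of carton3, 21 mm from each long face and 45 mm from the ends (None if absent); axes as the carton's
- carton4_center (a point): centre of carton4, 21 mm from each long face and 45 mm from the ends (None if absent); axes as the carton's
- carton5_center (a point): centre of carton5, 21 mm from each long face and 45 mm from the ends (None if absent); axes as the carton's
- pill_case: bystander: clear plastic pill case with white partitions, 100 x 56 x 22 mm, lying flat. Origin at the centre of its underside.
- torch: bystander: small aluminium torch, 115 mm long (x), 24 mm thick, lying flat, does not roll. Origin at the centre of its underside.
- antiseptic: bystander: white plastic bottle, 60 mm across, 150 mm high, standing. Origin at the centre of its underside.
- tape_roll: bystander: roll of tape lying flat, 84 mm across, 25 mm high. Origin at the centre of its underside.
- swab_jar: bystander: glass jar with a steel cap, 72 mm across, 90 mm high. Origin at the centre of its underside.
Mind the look-alikes: they are no part of the job. What is shaped like the carton4 but blue or turquoise is not meant.

How it is judged (in metres and radians):
On the way, in this order (a step that is already met when the one before it is completed fails the run):
1. the splint lies in the bowl, let go (horizontal distance between splint and bowl below 0.06 m and z of splint in the frame of bowl between 0 and 0.07 m and linear speed of splint below 0.02 m/s and angle between bowl's own z axis and vertical below 0.15 rad and contact force between the fingers and splint below 0.2 N), for 0.3 s.
2. the tray stands at 25 degrees (within 3), let go, with no carton in it yet, and holds for a second (value of joint tray between 0.384 and 0.489 rad and velocity of joint tray between -0.02 and 0.02 rad/s and contact force between each of the arm, the fingers and rack below 0.3 N and contact force between each of carton1, carton2, carton3, carton4, carton5 and rack below 0.05 N), for 1 s.
At the end, for the whole second after the job is handed in: The tray stands at 25 degrees, within 3, and does not move; every carton present lies at rest in the tray, a long face on the floor, lengthwise to the slope (within 0.2 rad) and its end against the back stop (gap under 6 mm); the splint lies in the upright bowl (horizontal distance between splint and bowl below 0.06 m and z of splint in the frame of bowl between 0 and 0.07 m and linear speed of each of splint, carton1, carton2, carton3, carton4, carton5 below 0.02 m/s and angle between bowl's own z axis and vertical below 0.15 rad and value of joint tray between 0.384 and 0.489 rad and velocity of joint tray between -0.02 and 0.02 rad/s and x of carton1_center in the frame of tray_stop between -0.051 and -0.035 m and z of carton1_center in the frame of tray_stop between 0.013 and 0.028 m and y of carton1_center in the frame of tray_stop between -0.155 and 0.155 m and angle between the x axis of each of carton1, carton2, carton3, carton4, carton5 and the x axis of tray_stop, either way round below 0.2 rad and x of carton2_center in the frame of tray_stop between -0.051 and -0.035 m and z of carton2_center in the frame of tray_stop between 0.013 and 0.028 m and y of carton2_center in the frame of tray_stop between -0.155 and 0.155 m and x of carton3_center in the frame of tray_stop between -0.051 and -0.035 m and z of carton3_center in the frame of tray_stop between 0.013 and 0.028 m and y of carton3_center in the frame of tray_stop between -0.155 and 0.155 m and x of carton4_center in the frame of tray_stop between -0.051 and -0.035 m and z of carton4_center in the frame of tray_stop between 0.013 and 0.028 m and y of carton4_center in the frame of tray_stop between -0.155 and 0.155 m and x of carton5_center in the frame of tray_stop between -0.051 and -0.035 m and z of carton5_center in the frame of tray_stop between 0.013 and 0.028 m and y of carton5_center in the frame of tray_stop between -0.155 and 0.155 m); the robot touches nothing.
It fails at once if a bystander (pill case) knocked more than 6 cm from its place (distance of pill_case from where it was at the start of the episode above 0.06 m).
It fails at once if a bystander (torch) knocked more than 6 cm from its place (distance of torch from where it was at the start of the episode above 0.06 m).
It fails at once if a bystander (antiseptic) knocked more than 6 cm from its place (distance of antiseptic from where it was at the start of the episode above 0.06 m).
It fails at once if a bystander (tape roll) knocked more than 6 cm from its place (distance of tape_roll from where it was at the start of the episode above 0.06 m).
It fails at once if a bystander (swab jar) knocked more than 6 cm from its place (distance of swab_jar from where it was at the start of the episode above 0.06 m).
Of carton1, carton2, carton3, carton4, carton5 only 3 to 5 are there at a start; the rules pass over those that are not, and their reading is None.
At some moment in a run one of carton1, carton2, carton3, carton4, carton5 may be knocked a few centimetres aside while the robot is not near it.
Once in a run the grip may slacken for a moment while it holds something.
It also fails if it takes over 210 s, if anything falls off the work surface, if the arm or the gripper's body presses on something with over 40 N, if the wrist force passes 120 N, or if a joint passes its speed limit or range.

## Working session

There is one attempt and no reset: what is moved stays moved. The work goes in short steps, Python scripts to look and compute and a tool call to move; the robot and the scene stay as the last step left them, time stands still between calls to the robot, and variables do not carry over. Pictures are saved under pics/ and viewed, at most 17 in all, crops included, and the job is handed in when it is done.

Besides the shell and the picture viewer there is one more tool, called after "Request:" in YAML: its name, and indented under it one key for each argument. arm_command: Moves the arm, as the interface text tells. Its arguments: {"type":"object","properties":{"plan":{"type":"array"},"force":{"type":"number"}},"required":["plan"]}

```bash
ls; mkdir -p pics
cat > h.py <<'E'
import numpy as np, cv2
from rig import r
def K(c):
    f=240/np.tan(np.radians(c["fovy"])/2)
    return np.array([[f,0,c["cx"]],[0,f,c["cy"]],[0,0,1]])
def cloud(name):
    c=r.camera_model(name); im,d=r.grab_frame(name)
    v,u=np.mgrid[0:480,0:640]
    p=cv2.undistortPoints(np.stack([u,v],-1).reshape(-1,1,2).astype(float),K(c),np.array(c["dist"],float)).reshape(480,640,2)
    P=np.dstack([p*d[...,None],d])@np.array(c["rotation"]).T+np.array(c["position"])
    P[d<=0]=np.nan
    return im,P
def proj(name,pts):
    c=r.camera_model(name);R=np.array(c["rotation"])
    q=(np.asarray(pts,float)-c["position"])@R
    return cv2.projectPoints(q.reshape(-1,1,3),np.zeros(3),np.zeros(3),K(c),np.array(c["dist"],float))[0].reshape(-1,2)
E
python3 - <<'E'
from h import *
for n in("top","side"):
    im,P=cloud(n); np.save(f"pics/{n}0.npy",P); cv2.imwrite(f"pics/{n}0.png",im)
    c=r.camera_model(n); print(n,c["position"],np.array(c["rotation"])[:,2],c["fovy"])
print(r.get_state())
E
```

```text
pics
top [ 111.73652736   51.93487633 1704.13776367] [ 0.21645543  0.01546838 -0.97616995] 47.703412735228675
side [ 255.49372918 1007.08832269 1017.49409087] [ 0.17123487 -0.70902045 -0.68408232] 47.64733119415087
{'time': 0.1, 'joint_pos': array([-1.44409452e+00,  3.59459794e-01,  1.51134223e+00, -1.86099694e-05,
        1.27253450e+00, -1.15113320e-01]), 'joint_vel': array([-0.00145711, -0.00010122, -0.00154197, -0.00123499,  0.00210051,
       -0.00098697]), 'tau': array([-9.52739065e-04, -5.28654814e+01, -2.79350871e+01, -3.32780573e-04,
        5.03986419e-03,  2.22325002e-05]), 'tcp_pos': array([ 143.57919075, -581.93185324,  241.51482019]), 'orientation': array([[ 9.70903623e-01,  2.39470455e-01, -2.38006348e-04],
       [ 2.39470503e-01, -9.70902103e-01,  1.72764216e-03],
       [ 1.82638390e-04, -1.73436953e-03, -9.99998479e-01]]), 'wrist_force': array([0.46107234, 0.92216098, 0.5415341 ]), 'torque': array([-0.01464259, -0.01509612,  0.00868863]), 'gripper_force': 0.0, 'grip_width': 85.2829239703724}
```

View pics/top0.png

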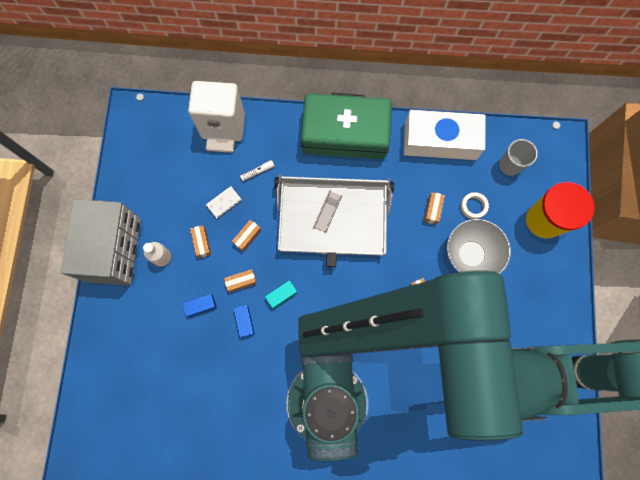

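View pics/side0.png

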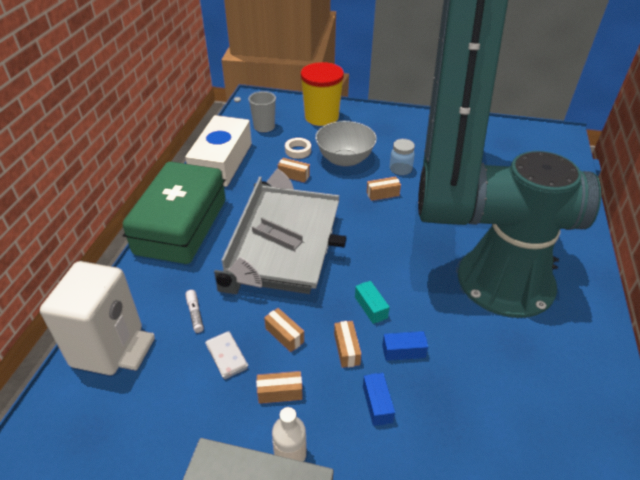

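Orange cartons with a white band in the top view: (200,241), (246,235), (240,281), (435,208), and one half hidden by the arm at (418,284). The blue boxes (199,305), (243,322) and the turquoise box (281,295) are look-alikes, so I leave them. The bowl is at (478,249), and the splint is in the tray at (327,211).

Run:
```python
from h import *
for n in("top","side"):
    P=np.load(f"pics/{n}0.npy"); im=cv2.imread(f"pics/{n}0.png"); hsv=cv2.cvtColor(im,cv2.COLOR_BGR2HSV)
    H,S,V=[hsv[...,i] for i in range(3)]
    ok=np.isfinite(P[...,2])
    m=((H<18)&(S>110)&(V>90)&ok&(P[...,2]>8)&(P[...,2]<60)&(P[...,0]<900)&(P[...,0]>200)&(abs(P[...,1])<650)).astype(np.uint8)
    m2=cv2.morphologyEx(m,cv2.MORPH_CLOSE,np.ones((7,7)))
    k,l,st,ce=cv2.connectedComponentsWithStats(m2)
    for i in range(1,k):
        if st[i,4]<40: continue
        g=(l==i)&ok&(P[...,2]>34)&(P[...,2]<50)
        q=P[g]
        if len(q)<15: continue
        (c,s,a)=cv2.minAreaRect(q[:,:2].astype(np.float32))
        if s[0]<s[1]: a+=90
        print(n,"carton",ce[i].round(),np.round(c),np.round(s),round(a%180,1),"z",np.median(q[:,2]).round(1))
    # tray region
    x,y,z=P[...,0],P[...,1],P[...,2]
    reg=ok&(x>480)&(x<800)&(y>-180)&(y<260)
    f=reg&(z>53)&(z<67)&(S<60)
    fl=cv2.morphologyEx(f.astype(np.uint8),cv2.MORPH_OPEN,np.ones((5,5)))
    k,l,st,ce=cv2.connectedComponentsWithStats(fl); i=1+st[1:,4].argmax(); q=P[l==i]
    print(n,"floor",cv2.minAreaRect(q[:,:2].astype(np.float32)),np.median(q[:,2]))
    g=reg&(z<72)&(z>30)&(V<60)&(x<600); print("grip",P[g].mean(0) if g.any() else None,g.sum())
    hull=cv2.convexHull(q[:,:2].astype(np.float32))
    er=np.array([cv2.pointPolygonTest(hull,(float(a),float(b)),True) if o else -1 for a,b,o in zip(x.ravel(),y.ravel(),reg.ravel())]).reshape(x.shape)
    s=(er>20)&(z>66)&(z<95)
    if s.any():
        q=P[s];print("splint",cv2.minAreaRect(q[:,:2].astype(np.float32)),np.percentile(q[:,2],[10,50,90]))
    b=ok&(x>500)&(x<760)&(y<-270)&(y>-620)&(z>65)&(z<95)&(S<70)
    q=P[b]; print("bowl",cv2.minEnclosingCircle(q[:,:2].astype(np.float32)),len(q))
    b=ok&(x>250)&(x<620)&(y<-80)&(y>-400)&(z>55)&(z<105)&(S<90)
    q=P[b]; print("jar",q.mean(0) if len(q) else 0,len(q))
    b=ok&(x>550)&(x<900)&(y<-100)&(y>-650)&(z>10)&(z<35)&(S<70)
    q=P[b]; print("tape",np.median(q,0),len(q))
```

```text
top carton [434. 208.] [ 625. -299.] [42. 91.] 170.2 z 41.8
top carton [246. 235.] [492. 290.] [42. 88.] 145.6 z 42.1
top carton [200. 241.] [462. 432.] [91. 41.] 18.5 z 42.4
top carton [240. 280.] [347. 295.] [42. 89.] 111.9 z 42.3
top floor ((524.6416015625, -61.20325469970703), (178.4684600830078, 105.93080139160156), 67.55659484863281) 60.217285410842464
grip None 0
splint ((530.4952392578125, -53.70042037963867), (114.496826171875, 54.151119232177734), 87.57853698730469) [66.25956367 67.06420311 69.6108179 ]
bowl ((628.9000244140625, -447.64495849609375), 170.9812774658203) 331
jar [ 535.35233372 -145.67277618   64.15667004] 1155
tape [ 680.55459983 -421.27958074   23.95292337] 889
side carton [294. 169.] [ 625. -298.] [49. 84.] 170.8 z 41.4
side carton [384. 188.] [ 347. -269.] [87. 44.] 28.4 z 41.3
side carton [283. 328.] [493. 292.] [40. 89.] 145.4 z 42.0
side carton [354. 343.] [334. 291.] [10. 90.] 112.2 z 42.3
side carton [341. 344.] [360. 303.] [12. 88.] 112.4 z 41.3
side carton [279. 375.] [468. 419.] [84. 12.] 18.5 z 41.4
side carton [280. 392.] [458. 447.] [87. 18.] 17.3 z 40.8
side floor ((574.8602905273438, 10.893218994140625), (195.95912170410156, 315.2581787109375), 1.424996018409729) 59.95140260307073
grip None 0
splint ((559.3842163085938, -8.432121276855469), (166.96157836914062, 135.15097045898438), 65.33367919921875) [66.84169077 74.2879366  81.09664094]
bowl ((632.0026245117188, -441.46209716796875), 167.3284149169922) 262
jar [ 499.99869238 -195.03937939   66.32069342] 1787
tape [ 675.80502066 -412.72337656   22.46990858] 682
```

Run:
```python
import cv2
a=cv2.imread("pics/top0.png")[160:350,170:500]; cv2.imwrite("pics/c1.png",cv2.resize(a,None,fx=2.4,fy=2.4,interpolation=2))
```

```text
(no output)
```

View pics/c1.png

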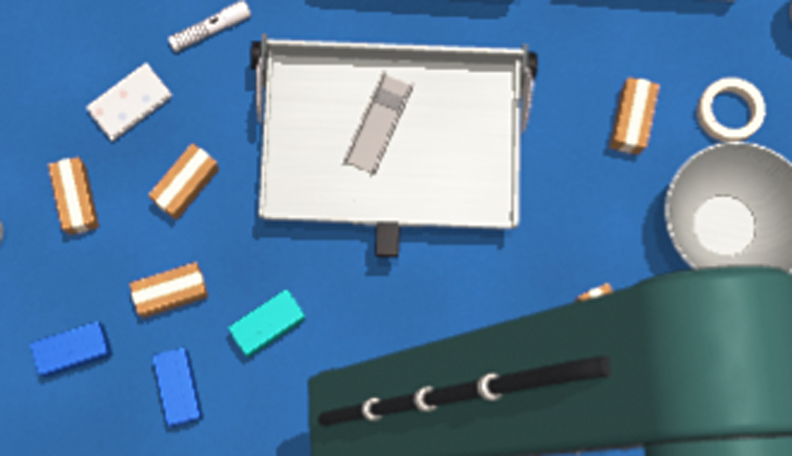

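The crop confirms the five orange cartons with white bands. The look-alikes are solid blue or turquoise. Next I refine the splint, bowl, tray and jar.

Run:
```python
from h import *
from scipy.optimize import least_squares
P=np.vstack([np.load(f"pics/{n}0.npy").reshape(-1,3) for n in("top","side")])
P=P[np.isfinite(P[:,2])]
x,y,z=P.T
rect=lambda q:[np.round(t,1) for t in cv2.minAreaRect(q[:,:2].astype(np.float32))]
for n in("top","side"):
    Q=np.load(f"pics/{n}0.npy").reshape(-1,3);Q=Q[np.isfinite(Q[:,2])]
    f=Q[(abs(Q[:,0]-575)<95)&(abs(Q[:,1]-11)<135)]
    print(n,"floor z",np.percentile(f[:,2],[5,50,95]).round(1))
    s=f[(f[:,2]>64.0)&(f[:,2]<90)]; 
    s2=s[(s[:,2]>74)]
    print(n,"splint",rect(s),len(s),"high",rect(s2) if len(s2)>5 else 0,len(s2),s2.mean(0))
    # stop top
    t=Q[(Q[:,2]>85)&(Q[:,2]<112)&(Q[:,0]>600)&(Q[:,0]<740)&(abs(Q[:,1]-11)<140)]
    print("stop fit",np.polyfit(t[:,1],t[:,0],1) ,t.mean(0).round(1),len(t))
    g=Q[(Q[:,2]>60)&(Q[:,2]<78)&(Q[:,0]>400)&(Q[:,0]<462)&(abs(Q[:,1])<80)]
    print("grip",rect(g) if len(g)>3 else 0,len(g))
    # side walls
    for sg in(1,-1):
        w=Q[(Q[:,2]>70)&(Q[:,2]<80)&(Q[:,0]>490)&(Q[:,0]<640)&(sg*(Q[:,1]-11)>145)&(sg*(Q[:,1]-11)<185)]
        if len(w)>5: print("wall",sg,np.polyfit(w[:,0],w[:,1],1),w[:,1].mean(),len(w))
    b=Q[(Q[:,2]>74)&(Q[:,2]<88)&(Q[:,1]<-300)&(Q[:,1]>-600)&(Q[:,0]>380)&(Q[:,0]<640)]
    res=least_squares(lambda p:np.hypot(b[:,0]-p[0],b[:,1]-p[1])-94,[510,-440],loss="soft_l1");print("bowl",res.x,len(b),rect(b))
    j=Q[(Q[:,2]>80)&(Q[:,2]<100)&(Q[:,0]>250)&(Q[:,0]<480)&(Q[:,1]<-220)&(Q[:,1]>-400)]
    print("jar",np.median(j,0) if len(j) else 0,len(j))
```

```text
top floor z [54.  60.9 73.9]
top splint [array([575. ,  10.9]), array([268.9, 189.9]), np.float64(90.0)] 1227 high [array([591. ,  15.2]), array([157.8, 258.1]), np.float64(0.0)] 176 [608.47423663  54.45442637  81.12304926]
stop fit [-3.28479717e-02  6.71931956e+02] [671.6  10.   99.5] 330
grip [array([ 4.331e+02, -1.000e-01]), array([ 57.4, 157.9]), np.float64(0.1)] 244
wall 1 [2.77744858e-02 1.69239731e+02] 185.09010310299013 72
wall -1 [-5.62467162e-03 -1.37743317e+02] -140.94289618286822 88
bowl [ 488.47703376 -426.00074785] 265 [array([ 511.2, -479.3]), array([177.2, 298. ]), np.float64(16.0)]
jar [ 438.53290104 -351.1056031    81.84873503] 18
side floor z [56.6 60.5 79.8]
side splint [array([574.9,  10.9]), array([269.6, 189.9]), np.float64(90.0)] 860 high [array([608.8,  49. ]), array([182.8, 126.1]), np.float64(23.6)] 333 [599.75173911  51.10353411  79.65085406]
stop fit [-3.32113885e-02  6.71783707e+02] [671.1  20.1  98.6] 367
grip [array([433.4,  -0.7]), array([ 56.7, 158.6]), np.float64(0.3)] 274
wall 1 [  0.12511384 116.96161663] 186.60417566825737 150
wall -1 [-3.40310365e-02 -1.24075892e+02] -143.67420691110686 162
bowl [ 491.3790316  -427.59538695] 297 [array([ 506.5, -480. ]), array([186.6, 303.7]), np.float64(16.9)]
jar [ 313.64468393 -388.06148104   87.29480577] 110
```

Request:
arm_command:
  plan:
    - [1,0.5,0.7,0.15,0,0,0]
    - [1,0.5,0.7,0.15,0,0,0]
    - [1,0.5,0.7,0.15,0,0,0]
    - [1,0.5,0.7,0.15,0,0,0]
    - [1,0.5,0.7,0.15,0,0,0]
    - [1,0.5,0.7,0.15,0,0,0]
    - [1,0.5,0.7,0.15,0,0,0]
    - [1,0.5,0.7,0.15,0,0,0]
    - [1,0.5,0.7,0.15,0,0,0]
    - [1,0.5,0.7,0.15,0,0,0]

```text
time: 1.35
tcp_pos: [444.2, -160.9, 332.4]
orientation: [[0.971, 0.239, -0.0], [0.239, -0.971, 0.0], [-0.0, -0.0, -1.0]]
wrist_force: [1.5, 0.1, 0.8]
grip_width: 85.4
gripper_force: 0.0
```

Request:
arm_command:
  plan:
    - [1,0.4,0.7,0.1,0,0,0]
    - [1,0.4,0.7,0.1,0,0,0]
    - [1,0.3,0.7,0.1,0,0,0]
    - [1,0.2,0.6,0,0,0,0]
    - [1,0,0,0,0,0,0]
    - [1,0,0,0,0,0,0]

```text
time: 2.1
tcp_pos: [521.2, -0.8, 349.8]
orientation: [[0.971, 0.24, -0.001], [0.24, -0.971, -0.0], [-0.001, 0.0, -1.0]]
wrist_force: [-0.1, -0.1, 0.1]
grip_width: 85.3
gripper_force: 0.0
```

Run:
```python
from h import *
s=r.get_state();print(s["tcp_pos"],s["orientation"].round(3),s["time"])
c=r.camera_model("wrist");print(c["position"],c["rotation"])
for n in("wrist","top"):
    im,P=cloud(n); np.save(f"pics/{n}1.npy",P); cv2.imwrite(f"pics/{n}1.png",im)
```

```text
[521.17948333  -0.84991339 349.84901581] [[ 0.971  0.24  -0.001]
 [ 0.24  -0.971 -0.   ]
 [-0.001  0.    -1.   ]] 2.1
[590.69072791  17.80983551 480.5275706 ] [[ 0.24087445 -0.93175643 -0.27167894]
 [-0.97055501 -0.23079068 -0.06898292]
 [ 0.00157432  0.28029558 -0.95991245]]
```

View pics/wrist1.png

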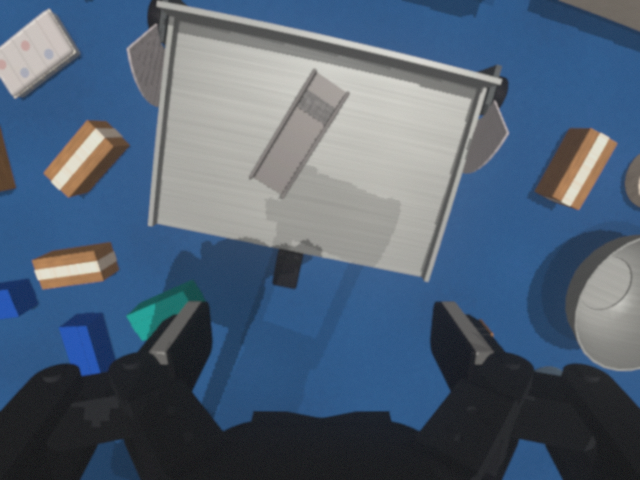

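The wrist view shows the splint with rim corners at about (315,70), (349,94), (282,196) and (250,178). The grip is at (288,268). The bowl is at the right edge, around (620,300).

```bash
cat >> h.py <<'E'
def ray(c,px,z):
    p=cv2.undistortPoints(np.array(px,float).reshape(-1,1,2),K(c),np.array(c["dist"],float)).reshape(-1,2)
    d=np.c_[p,np.ones(len(p))]@np.array(c["rotation"]).T
    o=np.array(c["position"]); return o+d*((z-o[2])/d[:,2])[:,None]
E
python3 - <<'E'
from h import *
c=r.camera_model("wrist")
q=ray(c,[(315,70),(349,94),(282,196),(250,178)],81);print("splint",q.round(1),q.mean(0))
a=q[0]+q[1]-q[2]-q[3];print("ang",np.degrees(np.arctan2(a[1],a[0])))
print("stop corners z105",ray(c,[(160,4),(500,76)],105).round(1))
print("near wall ends z74",ray(c,[(152,224),(429,279)],74).round(1))
print("grip near end z69",ray(c,[(273,282),(298,288)],69).round(1))
from scipy.optimize import least_squares
for n in("top1","wrist1"):
    Q=np.load(f"pics/{n}.npy").reshape(-1,3);Q=Q[np.isfinite(Q[:,2])]
    b=Q[(Q[:,2]>70)&(Q[:,2]<86)&(Q[:,1]<-310)&(Q[:,1]>-560)&(Q[:,0]>380)&(Q[:,0]<620)]
    res=least_squares(lambda p:np.hypot(b[:,0]-p[0],b[:,1]-p[1])-p[2],[510,-440,92],loss="soft_l1",f_scale=3);print("bowl",res.x,len(b))
E
```

```text
splint [[647.4  36.4  81. ]
 [633.5  -2.2  81. ]
 [515.8  41.1  81. ]
 [526.6  78.3  81. ]] [580.82104891  38.39958825  81.        ]
ang -19.65099775867906
stop corners z105 [[ 667.9  187.1  105. ]
 [ 683.3 -136.3  105. ]]
near wall ends z74 [[ 448.7  178.2   74. ]
 [ 460.  -146.5   74. ]]
grip near end z69 [[410.7  30.5  69. ]
 [410.3   0.   69. ]]
bowl [ 490.37054402 -426.48656058   90.56376122] 388
bowl [ 492.09421502 -424.49079049   91.33046155] 1072
```

Request:
arm_command:
  plan:
    - [1,0.25,0.16,0,0,0,-0.91]
    - [1,0.25,0.16,0,0,0,-0.91]
    - [1,0.25,0.16,-0.5,0,0,-0.91]
    - [1,0.25,0.16,-0.6,0,0,-0.91]
    - [1,0,0,-0.7,0,0,-0.91]
    - [1,0,0,-0.7,0,0,-0.91]
    - [1,0,0,-0.7,0,0,-0.91]
    - [1,0,0,-0.63,0,0,-0.91]
    - [1,0,0,0,0,0,0]
    - [1,0,0,0,0,0,0]

```text
time: 3.45
tcp_pos: [582.6, 37.1, 121.7]
orientation: [[0.943, -0.334, 0.002], [-0.334, -0.943, -0.0], [0.002, -0.0, -1.0]]
wrist_force: [0.2, -0.9, -0.5]
grip_width: 85.3
gripper_force: 0.0
```

Request:
arm_command:
  plan:
    - [1,0,0,-0.3,0,0,0]
    - [1,0,0,-0.3,0,0,0]
    - [1,0,0,-0.2,0,0,0]
    - [1,0,0,0,0,0,0]

```text
time: 3.95
tcp_pos: [581.9, 37.7, 72.9]
orientation: [[0.943, -0.334, 0.0], [-0.334, -0.943, 0.0], [0.0, -0.0, -1.0]]
wrist_force: [-0.1, -0.6, 0.7]
grip_width: 85.4
gripper_force: 0.0
```

Run:
```python
from h import *
im,P=cloud("wrist"); cv2.imwrite("pics/w2.png",im[180:,:])
```

```text
(no output)
```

View pics/w2.png

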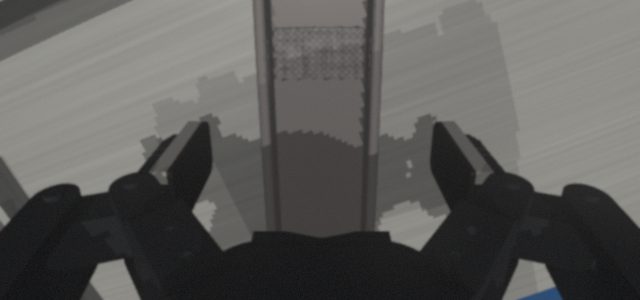

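The splint is centred between the fingers, so I close and lift.

Request:
arm_command:
  plan:
    - [-1,0,0,0,0,0,0]
    - [-1,0,0,0,0,0,0]
    - [-1,0,0,0,0,0,0]
    - [-1,0,0,0,0,0,0]
    - [-1,0,0,0,0,0,0]
    - [-1,0,0,0,0,0,0]
    - [-1,0,0,0.3,0,0,0]
    - [-1,0,0,0.8,0,0,0]
    - [-1,0,0,0.8,0,0,0]
    - [-1,0,0,0.8,0,0,0]
  force: 45

```text
time: 5.25
tcp_pos: [581.2, 37.9, 235.7]
orientation: [[0.943, -0.334, -0.001], [-0.334, -0.943, 0.0], [-0.001, 0.0, -1.0]]
wrist_force: [0.4, -0.8, -0.7]
grip_width: 43.1
gripper_force: 45.9
```

Request:
arm_command:
  plan:
    - [-1,-0.17,-0.86,0,0,0,0]
    - [-1,-0.17,-0.86,0,0,0,0]
    - [-1,-0.17,-0.86,0,0,0,0]
    - [-1,-0.17,-0.86,0,0,0,0]
    - [-1,-0.17,-0.86,0,0,0,0]
    - [-1,-0.17,-0.86,0,0,0,0]
    - [-1,-0.17,-0.86,0,0,0,0]
    - [-1,-0.17,-0.86,0,0,0,0]
    - [-1,-0.14,-0.84,0,0,0,0]
    - [-1,0,0,0,0,0,0]

```text
time: 6.5
tcp_pos: [490.6, -429.1, 234.0]
orientation: [[0.941, -0.338, -0.0], [-0.338, -0.941, -0.001], [0.0, 0.001, -1.0]]
wrist_force: [0.2, 1.0, -0.6]
grip_width: 43.0
gripper_force: 46.0
```

Run:
```python
from h import *
s=r.get_state();print(s["tcp_pos"],s["grip_width"],s["gripper_force"])
im,P=cloud("wrist"); cv2.imwrite("pics/w3.png",im)
Q=P.reshape(-1,3);Q=Q[np.isfinite(Q[:,2])]
from scipy.optimize import least_squares
b=Q[(Q[:,2]>70)&(Q[:,2]<86)&(Q[:,1]<-310)&(Q[:,1]>-560)&(Q[:,0]>380)&(Q[:,0]<620)]
res=least_squares(lambda p:np.hypot(b[:,0]-p[0],b[:,1]-p[1])-p[2],[490,-425,92],loss="soft_l1",f_scale=3);print("bowl",res.x,len(b))
```

```text
[ 490.63466865 -429.11017561  233.98419597] 42.976123423522765 46.0289740562439
bowl [ 491.48175826 -426.36656365   91.17758022] 5375
```

View pics/w3.png

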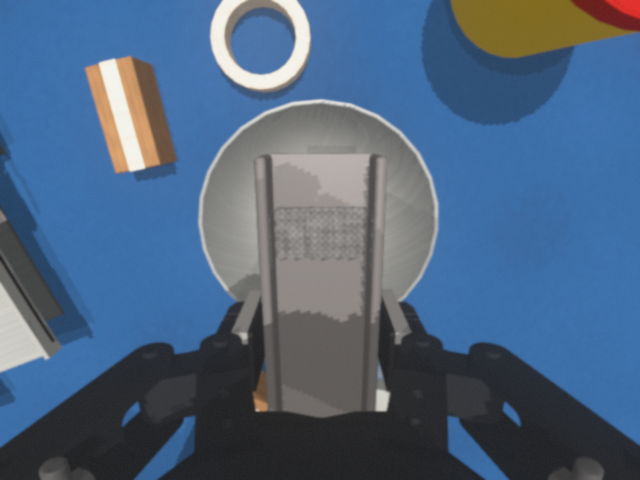

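The splint is held and centred over the bowl. I lower and release it.

Request:
arm_command:
  plan:
    - [-1,0,0,-0.6,0,0,0]
    - [-1,0,0,-0.7,0,0,0]
    - [-1,0,0,-0.7,0,0,0]
    - [-1,0,0,-0.4,0,0,0]
    - [-1,0,0,-0.25,0,0,0]
    - [-1,0,0,-0.12,0,0,0]
    - [-1,0,0,-0.1,0,0,0]
    - [-1,0,0,0,0,0,0]

```text
time: 7.55
tcp_pos: [491.9, -425.4, 62.7]
orientation: [[0.943, -0.334, 0.0], [-0.334, -0.943, -0.0], [0.001, 0.0, -1.0]]
wrist_force: [-0.5, -0.3, -0.4]
grip_width: 43.4
gripper_force: 46.0
```

Request:
arm_command:
  plan:
    - [-1,0,0,-0.08,0,0,0]
    - [-1,0,0,-0.08,0,0,0]
    - [-1,0,0,0,0,0,0]
    - [0.5,0,0,0,0,0,0]
    - [0.5,0,0,0,0,0,0]
    - [0.5,0,0,0,0,0,0]
    - [0.5,0,0,0,0,0,0]
    - [0.5,0,0,0.3,0,0,0]
    - [0.5,0,0,0.7,0,0,0]
    - [0.5,0,0,0.9,0,0,0]

```text
time: 8.8
tcp_pos: [491.1, -424.8, 167.9]
orientation: [[0.943, -0.334, -0.001], [-0.334, -0.943, 0.001], [-0.002, -0.001, -1.0]]
wrist_force: [0.7, -0.4, -0.6]
grip_width: 64.6
gripper_force: 0.0
```

Request:
arm_command:
  plan:
    - [0.5,0,0,0.9,0,0,0]
    - [0.5,0,0,0.7,0,0,0]
    - [0.5,0,0,0,0,0,0]
    - [0.5,0,0,0,0,0,0]

```text
time: 9.3
tcp_pos: [491.4, -425.0, 263.2]
orientation: [[0.943, -0.334, 0.0], [-0.334, -0.943, -0.0], [0.0, 0.0, -1.0]]
wrist_force: [-0.2, -0.5, -0.4]
grip_width: 64.1
gripper_force: 0.0
```

Run:
```python
from h import *
s=r.get_state();print(s["tcp_pos"],s["grip_width"],s["gripper_force"])
im,P=cloud("wrist"); np.save("pics/w4.npy",P);cv2.imwrite("pics/w4.png",im)
```

```text
[ 491.41238965 -425.00700687  263.15983355] 64.05631964600302 0.0
```

View pics/w4.png

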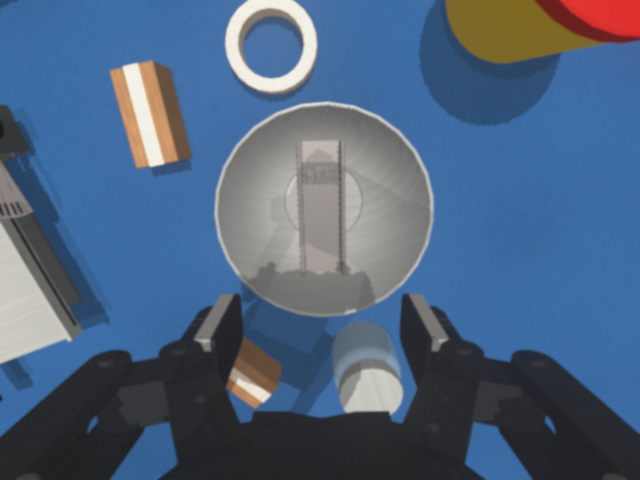

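The splint lies flat and centred in the bowl, around (320,205). Next is the grip. I locate the hinge from the knobs while the arm moves.

Request:
arm_command:
  plan:
    - [1,-0.11,0.82,0,0,0,0.5]
    - [1,-0.11,0.82,0,0,0,0.5]
    - [1,-0.11,0.82,0,0,0,0.5]
    - [1,-0.11,0.82,0,0,0,0.5]
    - [1,-0.11,0.82,0,0,0,0.5]
    - [1,-0.11,0.82,0,0,0,0.5]
    - [1,-0.11,0.82,-0.3,0,0,0.5]
    - [1,-0.11,0.82,-0.3,0,0,0.5]
    - [1,-0.11,0.77,-0.3,0,0,0.5]
    - [1,0,0,0,0,0,0.24]

```text
time: 10.6
tcp_pos: [428.8, 17.3, 206.2]
orientation: [[0.999, 0.044, -0.007], [0.044, -0.999, 0.002], [-0.007, -0.002, -1.0]]
wrist_force: [-0.5, -0.6, -0.4]
grip_width: 85.5
gripper_force: 0.0
```

Run:
```python
from h import *
s=r.get_state();print(s["tcp_pos"],s["orientation"].round(3))
im,P=cloud("wrist"); cv2.imwrite("pics/w5.png",im); np.save("pics/w5.npy",P)
for n,(u,v) in(("wrist1",(165,14)),("wrist1",(497,90)),("side0",(226,280)),("top0",(278,187)),("top0",(390,188))):
    Q=np.load(f"pics/{n}.npy")[v-4:v+5,u-4:u+5].reshape(-1,3); I=cv2.imread(f"pics/{n}.png")[v-4:v+5,u-4:u+5].reshape(-1,3)
    k=(I.max(1)<60)&np.isfinite(Q[:,2]); print(n,u,v,k.sum(),np.median(Q[k],0).round(1) if k.any() else 0)
```

```text
[428.75444181  17.2661602  206.1869722 ] [[ 0.999  0.044 -0.007]
 [ 0.044 -0.999  0.002]
 [-0.007 -0.002 -1.   ]]
wrist1 165 14 0 0
wrist1 497 90 25 [ 678.4 -151.9   73. ]
side0 226 280 81 [654.9 211.3  61.9]
top0 278 187 12 [652.  208.5  67.9]
top0 390 188 7 [ 667.7 -158.6   69.1]
```

View pics/w5.png

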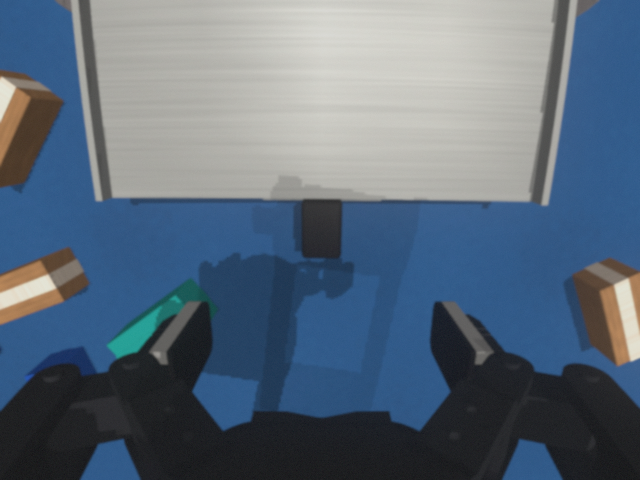

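The grip at (322,228) is centred between the fingers. I descend and grip it.

Request:
arm_command:
  plan:
    - [1,0.02,0,-0.5,0,0,0]
    - [1,0,-0.03,-0.6,0,0,0]
    - [1,0,0,-0.6,0,0,0]
    - [1,0,0,-0.4,0,0,0]
    - [1,0,0,-0.25,0,0,0]
    - [1,0,0,-0.06,0,0,0]
    - [1,0,0,0,0,0,0]

```text
time: 11.52
tcp_pos: [433.8, 12.0, 64.2]
orientation: [[0.999, 0.038, 0.0], [0.038, -0.999, -0.0], [0.0, 0.0, -1.0]]
wrist_force: [0.4, -0.5, -0.3]
grip_width: 85.6
gripper_force: 0.0
```

Request:
arm_command:
  plan:
    - [-1,0,0,0,0,0,0]
    - [-1,0,0,0,0,0,0]
    - [-1,0,0,0,0,0,0]
    - [-1,0,0,0,0,0,0]
    - [-1,0,0,0,0,0,0]
    - [-1,0,0,0,0,0,0]
    - [-1,0,0,0,0,0,0]
  force: 100

```text
time: 12.4
tcp_pos: [433.4, 17.3, 65.3]
orientation: [[0.999, 0.034, 0.001], [0.034, -0.999, 0.008], [0.001, -0.008, -1.0]]
wrist_force: [-0.8, 29.6, 19.2]
grip_width: 27.3
gripper_force: 98.2
```

Request:
arm_command:
  plan:
    - [-1,0,0.08,0,0,0,0]
    - [-1,0,0,0,0,0,0]
    - [-1,0.015,0,0.167,-0.02,0.545,0]
    - [-1,0.015,0,0.167,-0.02,0.545,0]
    - [-1,0.03,0,0.165,-0.02,0.545,0]
    - [-1,0.03,0,0.165,-0.02,0.545,0]
    - [-1,0.043,0,0.162,-0.02,0.545,0]
    - [-1,0.043,0,0.162,-0.02,0.545,0]
    - [-1,0,0,0,0,0,0]
    - [-1,0,0,0,0,0,0]

```text
time: 13.65
tcp_pos: [443.3, 18.1, 123.3]
orientation: [[0.965, 0.037, -0.259], [0.037, -0.999, -0.008], [-0.259, -0.002, -0.966]]
wrist_force: [-2.2, 2.7, -0.2]
grip_width: 27.7
gripper_force: 103.1
```

```bash
cat >> h.py <<'E'
def tilt(n="top",cx=555,cy=15):
    im,P=cloud(n);Q=P.reshape(-1,3);Q=Q[np.isfinite(Q[:,2])]
    Q=Q[(abs(Q[:,0]-cx)<85)&(abs(Q[:,1]-cy)<130)&(Q[:,2]>50)&(Q[:,2]<230)]
    b=None;rng=np.random.default_rng(0)
    for _ in range(300):
        a=Q[rng.choice(len(Q),3)];nn=np.cross(a[1]-a[0],a[2]-a[0]);l=np.linalg.norm(nn)
        if l<500:continue
        k=abs((Q-a[0])@nn/l)<3
        if b is None or k.sum()>b.sum():b=k
    q=Q[b];cc=q.mean(0);n_=np.linalg.svd(q-cc,full_matrices=False)[2][2];n_*=np.sign(n_[2])
    return np.degrees(np.arccos(n_[2])),n_,cc,b.sum(),len(Q)
E
python3 - <<'E'
from h import *
print(r.get_state()["wrist_force"])
print(tilt("top"));print(tilt("side"))
E
```

```text
[-2.17349541  2.66858821 -0.2220271 ]
(np.float64(14.207018177605715), array([0.24540197, 0.00344358, 0.96941529]), array([561.72333341, -10.28334613,  88.99397049]), np.int64(815), 1391)
(np.float64(14.26205213355591), array([0.24618596, 0.00918279, 0.96917911]), array([558.62770827,  32.38341975,  88.29798373]), np.int64(3523), 3888)
```

Request:
arm_command:
  plan:
    - [-1,0.057,0,0.158,-0.02,0.545,0]
    - [-1,0.057,0,0.158,-0.02,0.545,0]
    - [-1,0.07,0,0.152,-0.02,0.545,0]
    - [-1,0.07,0,0.152,-0.02,0.545,0]
    - [-1,0.04,0,0.08,0,0.22,0]
    - [-1,0,0,0,0,0,0]
    - [-1,0,0,0,0,0,0]

```text
time: 14.62
tcp_pos: [460.1, 18.5, 164.4]
orientation: [[0.897, 0.039, -0.44], [0.036, -0.999, -0.014], [-0.44, -0.003, -0.898]]
wrist_force: [-5.2, 5.7, -6.9]
grip_width: 27.7
gripper_force: 101.5
```

Run:
```python
from h import *
print(r.get_state()["wrist_force"])
print(tilt("side",565))
```

```text
[-5.24792673  5.72860576 -6.93363885]
(np.float64(25.04010881135098), array([0.4230222 , 0.01396371, 0.90601172]), array([570.1612167 ,  36.80957765, 106.5986673 ]), np.int64(3273), 3563)
```

Tray at 25.0 degrees. I release and back off.

Request:
arm_command:
  plan:
    - [1,0,0,0,0,0,0]
    - [1,0,0,0,0,0,0]
    - [1,0,0,0,0,0,0]
    - [1,0,0,0,0,0,0]
    - [1,0,0,0,0,0,0]
    - [1,0.13,0,0.27,0,0,0]
    - [1,0.2,0,0.45,0,0,0]
    - [1,0.2,0,0.45,0,0,0]
    - [1,0,0,0.8,0,0,0]
    - [1,0,0,0.5,0,0,0]

```text
time: 15.92
tcp_pos: [494.0, 17.4, 315.5]
orientation: [[0.899, 0.038, -0.436], [0.035, -0.999, -0.016], [-0.437, -0.001, -0.9]]
wrist_force: [1.0, 0.1, -0.2]
grip_width: 85.0
gripper_force: 0.0
```

Request:
arm_command:
  plan:
    - [1,0,0,0,0,-0.9,0]
    - [1,0,0,0,0,-0.9,0]
    - [1,0,0,0,0,-0.9,0]
    - [1,0,0,0,0,-0.9,0]
    - [1,0,0,0,0,-0.9,0]
    - [1,0,0,0,0,-0.8,0]
    - [1,0,0,0,0,-0.4,0]
    - [1,0,0,0,0,0,0]
    - [1,0,0,0,0,0,0]
    - [1,0,0,0,0,0,0]

```text
time: 17.18
tcp_pos: [493.9, 17.4, 313.3]
orientation: [[0.999, 0.035, 0.002], [0.035, -0.999, -0.015], [0.001, 0.015, -1.0]]
wrist_force: [0.0, 0.3, 0.0]
grip_width: 85.4
gripper_force: 0.0
```

```bash
cat >> h.py <<'E'
def cartons(names=("top","side")):
    for n in names:
        im,P=cloud(n);H,S,V=cv2.split(cv2.cvtColor(im,cv2.COLOR_BGR2HSV))
        m=((H<18)&(S>110)&(V>90)&(P[...,2]>8)&(P[...,2]<60)&(P[...,0]<900)&(P[...,0]>200)&(abs(P[...,1])<650)).astype(np.uint8)
        k,l,st,ce=cv2.connectedComponentsWithStats(cv2.morphologyEx(m,cv2.MORPH_CLOSE,np.ones((7,7))))
        for i in range(1,k):
            q=P[(l==i)&(P[...,2]>34)&(P[...,2]<50)]
            if len(q)<25: continue
            c,s,a=cv2.minAreaRect(q[:,:2].astype(np.float32))
            if s[0]<s[1]: a+=90
            print(n,np.round(c),np.round(s),round(a%180,1))
E
python3 - <<'E'
from h import *
s=r.get_state();print(s["tcp_pos"],s["orientation"].round(3),s["time"])
print(tilt("side",565)); cartons()
E
```

```text
[493.88667051  17.44562679 313.34089869] [[ 0.999  0.035  0.002]
 [ 0.035 -0.999 -0.015]
 [ 0.001  0.015 -1.   ]] 17.175
(np.float64(24.95011510931106), array([0.42159908, 0.01392601, 0.9066754 ]), array([561.85700006,  23.62118445, 110.86066089]), np.int64(3750), 3993)
top [ 625. -299.] [43. 90.] 171.1
top [492. 290.] [42. 89.] 146.0
top [462. 433.] [91. 42.] 19.2
top [347. 294.] [41. 88.] 112.2
top [ 345. -271.] [86. 45.] 28.5
side [ 626. -298.] [43. 85.] 170.6
side [ 347. -270.] [87. 43.] 28.4
side [492. 292.] [42. 88.] 145.9
side [334. 291.] [11. 90.] 113.4
side [361. 302.] [13. 89.] 112.5
side [468. 418.] [84. 14.] 15.8
side [458. 447.] [85. 17.] 19.6
```

The tray holds at 24.95 degrees. Five cartons are located, and I start with the right one (625,-299).

Request:
arm_command:
  plan:
    - [1,0.27,-0.66,0,0.19,0,-0.3]
    - [1,0.27,-0.66,0,0,0,-0.3]
    - [1,0.27,-0.66,0,0,0,-0.3]
    - [1,0.27,-0.66,0,0,0,-0.3]
    - [1,0.27,-0.66,0,0,0,-0.3]
    - [1,0.27,-0.66,-0.5,0,0,-0.3]
    - [1,0.27,-0.66,-0.6,0,0,-0.3]
    - [1,0.29,-0.65,-0.6,0,0,-0.3]
    - [1,0,0,-0.8,0,0,0]
    - [1,0,0,-0.8,0,0,0]
  force: 50

```text
time: 18.58
tcp_pos: [624.5, -299.6, 113.7]
orientation: [[0.988, -0.157, 0.002], [-0.157, -0.988, -0.001], [0.002, 0.0, -1.0]]
wrist_force: [0.3, -0.3, -0.8]
grip_width: 85.4
gripper_force: 0.0
```

Run:
```python
from h import *
s=r.get_state();print(s["tcp_pos"],s["joint_pos"].round(2))
im,P=cloud("wrist"); cv2.imwrite("pics/w6.png",im)
cartons(("top",))
```

```text
[ 624.48413979 -299.64336232  113.6802573 ] [-0.55  0.61  1.42  0.    1.11  1.18]
top [492. 291.] [43. 88.] 146.3
top [462. 432.] [90. 42.] 18.7
top [346. 294.] [41. 88.] 112.9
top [ 345. -271.] [86. 43.] 27.0
```

View pics/w6.png

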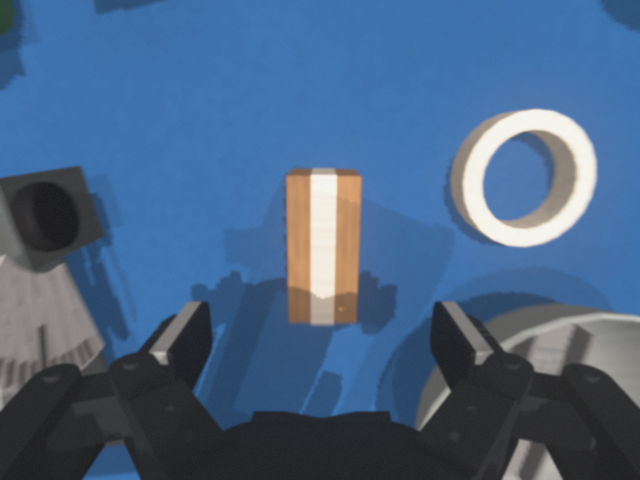

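The carton is centred and aligned at (323,247).

Request:
arm_command:
  plan:
    - [1,0,0,-0.6,0,0,0]
    - [1,0,0,-0.5,0,0,0]
    - [1,0,0,-0.31,0,0,0]
    - [-1,0,0,0,0,0,0]
    - [-1,0,0,0,0,0,0]
    - [-1,0,0,0,0,0,0]
    - [-1,0,0,0,0,0,0]
    - [-1,0,0,0,0,0,0]
    - [-1,0,0,0,0,0,0]
    - [-1,0,0,0,0,0,0]

```text
time: 19.92
tcp_pos: [625.5, -299.5, 32.9]
orientation: [[0.988, -0.156, 0.005], [-0.156, -0.988, -0.002], [0.005, 0.001, -1.0]]
wrist_force: [0.0, 0.8, 7.8]
grip_width: 41.3
gripper_force: 52.8
```

Request:
arm_command:
  plan:
    - [-1,0,0,0.4,0,0,0]
    - [-1,0,0,0.8,0,0,0]
    - [-1,0,0,0.9,0,0,0]
    - [-1,0,0,0.9,0,0,0]
    - [-1,0,0,0.8,0,0,0]
    - [-1,0,0,0,0,0,0]

```text
time: 20.68
tcp_pos: [626.7, -300.1, 264.9]
orientation: [[0.988, -0.156, 0.011], [-0.156, -0.988, -0.006], [0.012, 0.004, -1.0]]
wrist_force: [0.0, 0.1, -1.1]
grip_width: 40.8
gripper_force: 52.0
```

Request:
arm_command:
  plan:
    - [-1,0.03,0.2,0,0,0,0.8]
    - [-1,0.03,0.3,0,0,0,0.8]
    - [-1,0.03,0.4,0,0,0,0.81]
    - [-1,0.03,0.5,-0.06,-0.03,0.9,0]
    - [-1,0.03,0.5,-0.06,-0.03,0.9,0]
    - [-1,0.03,0.5,-0.06,-0.03,0.95,0]
    - [-1,0.03,0.5,-0.06,-0.03,0.95,0]
    - [-1,0.02,0.3,-0.04,-0.03,0.95,0]
    - [-1,0,0.19,-0.03,-0.03,0.95,0]
    - [-1,0,0,0,0,0,0]

```text
time: 21.92
tcp_pos: [638.2, -93.5, 238.1]
orientation: [[0.9, 0.039, -0.433], [0.036, -0.999, -0.014], [-0.434, -0.003, -0.901]]
wrist_force: [0.2, 0.8, -1.4]
grip_width: 41.0
gripper_force: 52.0
```

```bash
cat >> h.py <<'E'
from scipy.spatial.transform import Rotation as Ro
YAW=.037;TH=np.radians(25);S=np.array([675.2,24.4,58.])
RT=Ro.from_euler("z",YAW).as_matrix()@Ro.from_euler("y",TH).as_matrix()
TOOL=RT@np.diag([1.,-1,-1])
def go(ly,lx=-115,h=34,up=0):
    s=r.get_state();t=S+RT@np.array([lx,ly,h+up])
    dr=Ro.from_matrix(TOOL@s["orientation"].T).as_rotvec()
    print("tcp",s["tcp_pos"].round(1),"target",t.round(1),"du",((t-s["tcp_pos"])/60).round(3),"turn u",(dr/.08).round(2),"w",round(s["grip_width"],1))
E
python3 -c "
from h import *
go(-120,up=120);go(-120)"
```

```text
tcp [638.2 -93.5 238.1] target [640.5 -97.  246.2] du [ 0.039 -0.058  0.134] turn u [-0.03 -0.15 -0.02] w 41.0
tcp [638.2 -93.5 238.1] target [589.8 -98.8 137.4] du [-0.805 -0.089 -1.678] turn u [-0.03 -0.15 -0.02] w 41.0
```

Request:
arm_command:
  plan:
    - [-1,-0.2,-0.09,-0.4,0,-0.15,0]
    - [-1,-0.2,0,-0.42,0,0,0]
    - [-1,-0.2,0,-0.42,0,0,0]
    - [-1,-0.1,0,-0.2,0,0,0]
    - [-1,0,0,0,0,0,0]
    - [-1,0,0,0,0,0,0]

```text
time: 22.68
tcp_pos: [597.1, -101.0, 155.0]
orientation: [[0.908, 0.036, -0.418], [0.033, -0.999, -0.015], [-0.418, -0.0, -0.908]]
wrist_force: [0.3, 0.5, -1.4]
grip_width: 40.7
gripper_force: 52.0
```

```bash
python3 -c "
from h import *
go(-120)
im,P=cloud('side');cv2.imwrite('pics/s7.png',cv2.resize(im[120:360,180:420],None,fx=2.5,fy=2.5))"
```

```text
tcp [ 597.1 -101.   155. ] target [589.8 -98.8 137.4] du [-0.12   0.037 -0.293] turn u [-0.01  0.06  0.02] w 40.7
```

View pics/s7.png

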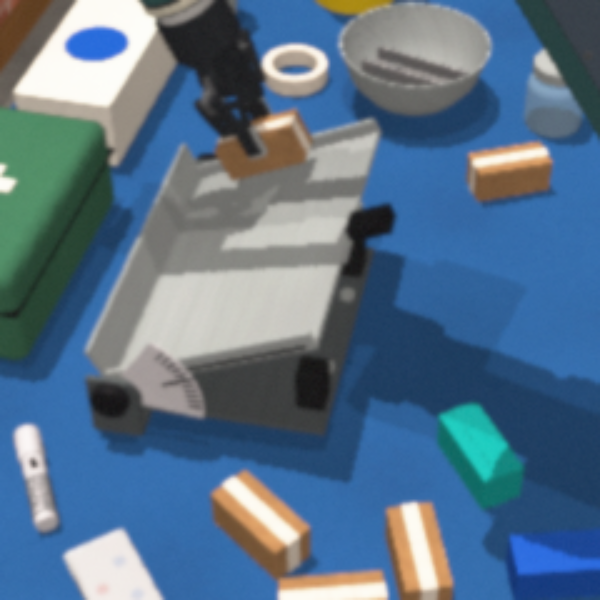

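The carton is over the right side of the tray, lined up with the slope. I lower it.

Request:
arm_command:
  plan:
    - [-1,-0.04,0.035,-0.1,0,0,0]
    - [-1,-0.04,0,-0.1,0,0,0]
    - [-1,-0.03,0,-0.06,0,0,0]
    - [-1,0,0,0,0,0,0]
    - [-1,0,0,0,0,0,0]

```text
time: 23.35
tcp_pos: [589.6, -98.7, 138.4]
orientation: [[0.907, 0.036, -0.42], [0.033, -0.999, -0.014], [-0.42, -0.001, -0.907]]
wrist_force: [-0.3, 1.0, -0.1]
grip_width: 40.6
gripper_force: 52.0
```

Request:
arm_command:
  plan:
    - [0.5,0,0,0,0,0,0]
    - [0.5,0,0,0,0,0,0]
    - [0.5,0,0,0,0,0,0]
    - [0.5,0,0,0,0,0,0]
    - [0.5,0.15,0,0.33,0,0,0]
    - [0.5,0.25,0,0.53,0,0,0]
    - [0.5,0.25,0,0.53,0,0,0]
    - [0.5,0,0,0.6,0,0,0]
    - [0.5,0,0,0,0,0,0]

```text
time: 24.48
tcp_pos: [630.2, -99.0, 260.9]
orientation: [[0.909, 0.036, -0.415], [0.032, -0.999, -0.015], [-0.415, 0.001, -0.91]]
wrist_force: [0.0, 1.0, 0.9]
grip_width: 64.0
gripper_force: 0.0
```

Run:
```python
from h import *
s=r.get_state();print(s["tcp_pos"],s["orientation"].round(3))
print(tilt("side",565,40)[:2])
im,P=cloud("wrist");cv2.imwrite("pics/w8.png",im)
cartons(("top",))
```

```text
[630.15238766 -98.95600042 260.88901553] [[ 0.909  0.036 -0.415]
 [ 0.032 -0.999 -0.015]
 [-0.415  0.001 -0.91 ]]
(np.float64(25.046391701709158), array([0.42311034, 0.01430072, 0.9059653 ]))
top [491. 290.] [43. 89.] 146.7
top [390. 333.] [161.  86.] 37.1
top [ 346. -271.] [87. 43.] 27.7
```

View pics/w8.png

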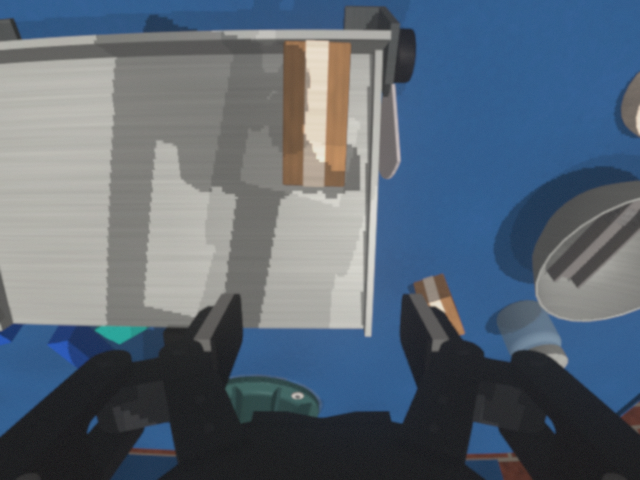

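The first carton slid down square against the stop, at (317,112) in the wrist view, and the tray is still at 25.05 degrees. Next is the carton at (346,-270).

Request:
arm_command:
  plan:
    - [1,-0.6,-0.35,0,0,-0.9,0]
    - [1,-0.6,-0.35,0,0,-0.9,0]
    - [1,-0.6,-0.35,0,0,-0.9,0]
    - [1,-0.6,-0.35,0,0,-0.9,0]
    - [1,-0.6,-0.35,0,0,-0.9,0]
    - [1,-0.6,-0.35,0,0,-0.85,0]
    - [1,-0.4,-0.25,0,0,0,0.8]
    - [1,-0.4,-0.25,0,0,0,0.8]
    - [1,-0.33,-0.25,0,0,0,0.8]
    - [1,0,0,0,0,0,0.8]

```text
time: 25.88
tcp_pos: [342.5, -269.5, 256.5]
orientation: [[0.959, 0.285, -0.004], [0.285, -0.959, -0.013], [-0.008, 0.012, -1.0]]
wrist_force: [-0.5, 0.2, -0.2]
grip_width: 85.8
gripper_force: 0.0
```

Request:
arm_command:
  plan:
    - [1,0,0,-0.6,0,0,0.8]
    - [1,0,0,-0.7,0,0,0.8]
    - [1,0,0,-0.7,0,0,0.8]
    - [1,0,0,-0.4,0,0,0]
    - [1,0,0,0,0,0,0]

```text
time: 26.5
tcp_pos: [342.7, -267.6, 111.5]
orientation: [[0.887, 0.462, -0.004], [0.462, -0.887, -0.01], [-0.008, 0.008, -1.0]]
wrist_force: [-0.1, 0.1, 0.0]
grip_width: 85.5
gripper_force: 0.0
```

```bash
cat >> h.py <<'E'
def near(thmin=25):
    """carton nearest under the wrist: top-face rectangle from wrist cloud"""
    s=r.get_state();im,P=cloud("wrist");H,S_,V=cv2.split(cv2.cvtColor(im,cv2.COLOR_BGR2HSV))
    o=((H<18)&(S_>100)&(V>60)).astype(np.uint8)
    k,l,st,ce=cv2.connectedComponentsWithStats(cv2.morphologyEx(o,cv2.MORPH_CLOSE,np.ones((45,45))))
    best=None
    for i in range(1,k):
        q=P[(l==i)&(o>0)&(P[...,2]>34)&(P[...,2]<50)]
        if len(q)<200: continue
        c,sz,a=cv2.minAreaRect(q[:,:2].astype(np.float32))
        if sz[0]<sz[1]:a+=90
        d=np.hypot(*(np.array(c)-s["tcp_pos"][:2]))
        if best is None or d<best[0]:best=(d,c,sz,a)
    d,c,sz,a=best;t=np.degrees(np.arctan2(s["orientation"][1,0],s["orientation"][0,0]))
    da=(a-t+90)%180-90
    print("tcp",s["tcp_pos"].round(1),"carton",np.round(c,1),np.round(sz),"du",((np.array(c)-s["tcp_pos"][:2])/60).round(3),"turn u",round(np.radians(da)/.08,2),"toolz",s["orientation"][:,2].round(3),"j6",s["joint_pos"][5].round(2))
    return im
E
python3 -c "
from h import *
near();cartons()"
```

```text
tcp [ 342.7 -267.6  111.5] carton [ 347.5 -271.5] [89. 41.] du [ 0.08  -0.065] turn u 0.19 toolz [-0.004 -0.01  -1.   ] j6 0.29
top [492. 290.] [42. 89.] 146.0
top [393. 323.] [150. 103.] 24.0
side [ 346. -269.] [86. 45.] 31.5
side [463. 320.] [ 65. 170.] 150.6
side [334. 292.] [10. 90.] 111.9
side [382. 342.] [152.  72.] 59.9
```

Request:
arm_command:
  plan:
    - [1,0.08,-0.065,-0.5,0.1,0,0.19]
    - [1,0,0,-0.5,0,0,0]
    - [1,0,0,-0.37,0,0,0]
    - [-1,0,0,0,0,0,0]
    - [-1,0,0,0,0,0,0]
    - [-1,0,0,0,0,0,0]
    - [-1,0,0,0,0,0,0]
    - [-1,0,0,0,0,0,0]
    - [-1,0,0,0,0,0,0]
    - [-1,0,0,0,0,0,0]

```text
time: 27.9
tcp_pos: [350.3, -274.4, 32.9]
orientation: [[0.879, 0.476, 0.003], [0.476, -0.879, -0.009], [-0.002, 0.01, -1.0]]
wrist_force: [-1.0, 0.6, 6.6]
grip_width: 41.3
gripper_force: 51.1
```

Request:
arm_command:
  plan:
    - [-1,0,0,0.4,0,0,0]
    - [-1,0,0,0.8,0,0,0]
    - [-1,0,0,0.9,0,0,0]
    - [-1,0,0,0.9,0,0,0]
    - [-1,0,0,0.9,0,0,0]
    - [-1,0,0,0,0,0,0]

```text
time: 28.65
tcp_pos: [351.5, -275.6, 270.6]
orientation: [[0.879, 0.476, 0.008], [0.476, -0.879, -0.015], [0.0, 0.017, -1.0]]
wrist_force: [-0.5, 0.4, -1.4]
grip_width: 41.0
gripper_force: 51.2
```

```bash
python3 -c "
from h import *
go(-60,up=120)"
```

```text
tcp [ 351.5 -275.6  270.6] target [638.3 -37.  246.2] du [ 4.779  3.977 -0.407] turn u [-1.24  5.37 -5.69] w 41.0
```

Request:
arm_command:
  plan:
    - [-1,0.45,0.42,0,0.2,0,-0.82]
    - [-1,0.45,0.42,0,0,0,-0.82]
    - [-1,0.45,0.42,0,0,0,-0.82]
    - [-1,0.45,0.42,0,0,0,-0.82]
    - [-1,0.45,0.42,0,0,0,-0.82]
    - [-1,0.45,0.42,0,0,0,-0.82]
    - [-1,0.45,0.42,0,0,0,-0.82]

```text
time: 29.52
tcp_pos: [538.3, -95.9, 264.4]
orientation: [[0.999, 0.035, 0.003], [0.035, -0.999, 0.008], [0.003, -0.008, -1.0]]
wrist_force: [0.2, -0.3, -1.1]
grip_width: 41.0
gripper_force: 51.1
```

Request:
arm_command:
  plan:
    - [-1,0.27,0.17,0,-0.03,0.9,0]
    - [-1,0.27,0.17,0,-0.03,0.9,0]
    - [-1,0.27,0.17,-0.1,-0.03,0.9,0]
    - [-1,0.27,0.17,-0.1,-0.03,0.9,0]
    - [-1,0.27,0.17,-0.1,-0.03,0.9,0]
    - [-1,0.27,0.17,-0.1,-0.03,0.9,0]
    - [-1,0,0,0,0,0,0]
    - [-1,0,0,0,0,0,0]

```text
time: 30.52
tcp_pos: [634.8, -36.1, 241.0]
orientation: [[0.909, 0.033, -0.416], [0.034, -0.999, -0.006], [-0.415, -0.008, -0.91]]
wrist_force: [-1.0, 0.6, -1.3]
grip_width: 41.1
gripper_force: 51.1
```

```bash
python3 -c "
from h import *
go(-60,up=15)"
```

```text
tcp [634.8 -36.1 241. ] target [594.  -38.6 151. ] du [-0.681 -0.043 -1.499] turn u [-0.11  0.09  0.04] w 41.1
```

Request:
arm_command:
  plan:
    - [-1,-0.18,-0.04,-0.4,-0.1,0.09,0]
    - [-1,-0.2,0,-0.4,0,0,0]
    - [-1,-0.18,0,-0.4,0,0,0]
    - [-1,-0.12,0,-0.3,0,0,0]
    - [-1,0,0,0,0,0,0]
    - [-1,0,0,0,0,0,0]

```text
time: 31.28
tcp_pos: [595.3, -38.7, 153.1]
orientation: [[0.907, 0.033, -0.419], [0.03, -0.999, -0.014], [-0.419, -0.0, -0.908]]
wrist_force: [-0.4, 0.1, -0.7]
grip_width: 41.0
gripper_force: 51.1
```

```bash
python3 -c "
from h import *
go(-60)"
```

```text
tcp [595.3 -38.7 153.1] target [587.6 -38.9 137.4] du [-0.127 -0.002 -0.261] turn u [-0.    0.04  0.05] w 41.0
```

Request:
arm_command:
  plan:
    - [-1,-0.05,0,-0.1,0,0,0]
    - [-1,-0.04,0,-0.1,0,0,0]
    - [-1,-0.03,0,-0.05,0,0,0]
    - [-1,0,0,0,0,0,0]
    - [0.4,0,0,0,0,0,0]
    - [0.4,0,0,0,0,0,0]
    - [0.4,0,0,0,0,0,0]
    - [0.4,0,0,0,0,0,0]
    - [0.4,0.15,0,0.33,0,0,0]
    - [0.4,0.25,0,0.53,0,0,0]

```text
time: 32.52
tcp_pos: [610.7, -38.2, 187.8]
orientation: [[0.905, 0.033, -0.424], [0.031, -0.999, -0.013], [-0.424, -0.001, -0.905]]
wrist_force: [0.5, -0.1, 1.0]
grip_width: 59.8
gripper_force: 0.0
```

Request:
arm_command:
  plan:
    - [0.5,0.25,0,0.53,0,0,0]
    - [0.5,0,0,0.6,0,0,0]
    - [0.5,0,0,0,0,0,0]

```text
time: 32.9
tcp_pos: [628.4, -38.5, 259.0]
orientation: [[0.909, 0.033, -0.416], [0.03, -0.999, -0.014], [-0.416, 0.001, -0.909]]
wrist_force: [-0.1, -0.7, -0.1]
grip_width: 64.1
gripper_force: 0.0
```

Run:
```python
from h import *
s=r.get_state();print(s["tcp_pos"],s["orientation"].round(3),s["joint_pos"].round(2))
print(tilt("side",565,60)[:2])
im,P=cloud("wrist");im2,_=cloud("top")
cv2.imwrite("pics/w9.png",np.hstack([cv2.resize(im,(400,300)),cv2.resize(im2[180:330,180:380],(400,300))]))
```

```text
[628.36642104 -38.54000683 259.00764981] [[ 0.909  0.033 -0.416]
 [ 0.03  -0.999 -0.014]
 [-0.416  0.001 -0.909]] [-0.13  0.63  1.07 -0.07  1.86  1.4 ]
(np.float64(24.94706762778924), array([0.42157206, 0.01326779, 0.90669783]))
```

View pics/w9.png

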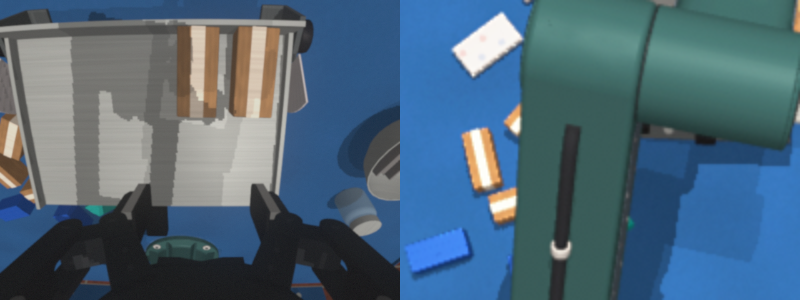

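Both cartons on the right sit square against the stop, and the tray is at 24.95 degrees. One left carton was knocked towards another. It is now near top pixel (220,260). I take B at (492,290) next.

Request:
arm_command:
  plan:
    - [1,-0.23,0.55,0,0,-0.9,0]
    - [1,-0.23,0.55,0,0,-0.9,0]
    - [1,-0.23,0.55,0,0,-0.9,0]
    - [1,-0.23,0.55,0,0,-0.9,0]
    - [1,-0.23,0.55,0,0,-0.9,0]
    - [1,-0.23,0.55,0,0,-0.85,0]
    - [1,-0.22,0.55,0,0,0,-0.98]
    - [1,-0.22,0.55,0,0,0,-0.98]
    - [1,-0.22,0.55,0,0,0,-0.98]
    - [1,-0.22,0.53,0,0,0,-0.98]

```text
time: 34.3
tcp_pos: [489.5, 291.1, 254.5]
orientation: [[0.959, -0.282, -0.013], [-0.282, -0.959, -0.012], [-0.009, 0.015, -1.0]]
wrist_force: [-0.8, -0.6, -0.6]
grip_width: 85.5
gripper_force: 0.0
```

Request:
arm_command:
  plan:
    - [1,0,0,-0.5,0,0,-0.98]
    - [1,0,0,-0.6,0,0,-0.98]
    - [1,0,0,-0.6,0,0,-0.98]
    - [1,0,0,-0.6,0,0,-0.98]
    - [1,0,0,0,0,0,0]

```text
time: 34.92
tcp_pos: [487.6, 288.9, 114.4]
orientation: [[0.827, -0.561, -0.022], [-0.561, -0.827, -0.011], [-0.012, 0.021, -1.0]]
wrist_force: [0.2, -0.8, 0.9]
grip_width: 85.3
gripper_force: 0.0
```

```bash
python3 -c "
from h import *
im=near();cv2.imwrite('pics/w10.png',im);cartons()"
```

```text
tcp [487.6 288.9 114.4] carton [441.1 292.9] [140. 167.] du [-0.776  0.067] turn u -3.27 toolz [-0.022 -0.011 -1.   ] j6 2.58
side [463. 320.] [ 65. 169.] 151.2
side [334. 291.] [11. 91.] 113.2
side [361. 303.] [12. 87.] 112.3
side [404. 376.] [85. 18.] 18.1
```

View pics/w10.png

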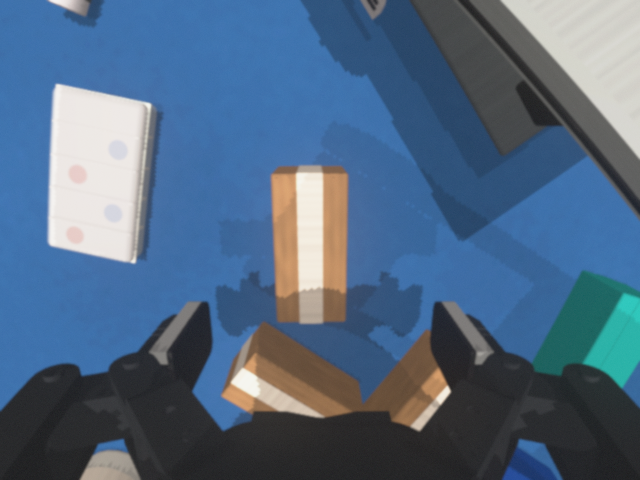

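B is centred at about (311,245) and well clear of its neighbours. I correct the position slightly and grasp it.

Request:
arm_command:
  plan:
    - [1,0.08,0.04,-0.4,0.14,-0.27,0]
    - [1,0,0,-0.5,0,0,0]
    - [1,0,0,-0.51,0,0,0]
    - [-1,0,0,0,0,0,0]
    - [-1,0,0,0,0,0,0]
    - [-1,0,0,0,0,0,0]
    - [-1,0,0,0,0,0,0]
    - [-1,0,0,0,0,0,0]
    - [-1,0,0,0,0,0,0]
    - [-1,0,0,0,0,0,0]

```text
time: 36.33
tcp_pos: [497.4, 293.6, 35.4]
orientation: [[0.827, -0.562, 0.012], [-0.562, -0.827, 0.006], [0.006, -0.011, -1.0]]
wrist_force: [-0.7, -0.2, 7.4]
grip_width: 40.9
gripper_force: 52.1
```

Request:
arm_command:
  plan:
    - [-1,0,0,0.4,0,0,0]
    - [-1,0,0,0.8,0,0,0]
    - [-1,0,0,0.9,0,0,0]
    - [-1,0,0,0.9,0,0,0]
    - [-1,0,0,0.9,0,0,0]
    - [-1,0,0,0,0,0,0]

```text
time: 37.08
tcp_pos: [498.7, 294.2, 273.4]
orientation: [[0.827, -0.561, 0.018], [-0.562, -0.827, 0.009], [0.01, -0.018, -1.0]]
wrist_force: [0.4, -0.0, -1.9]
grip_width: 40.7
gripper_force: 51.2
```

```bash
python3 -c "
from h import *
go(120,up=120)"
```

```text
tcp [498.7 294.2 273.4] target [631.6 142.9 246.2] du [ 2.215 -2.523 -0.454] turn u [1.36 5.52 7.83] w 40.7
```

Request:
arm_command:
  plan:
    - [-1,0.2,-0.2,0,-0.1,0.2,0.99]
    - [-1,0.2,-0.2,0,0,0,0.99]
    - [-1,0.2,-0.2,0,0,0,0.99]
    - [-1,0.2,-0.2,0,0,0,0.99]
    - [-1,0.2,-0.2,0,0,0,0.99]
    - [-1,0.2,-0.2,0,0,0,0.99]
    - [-1,0.2,-0.2,0,0,0,0.99]
    - [-1,0.2,-0.2,0,0,0,0.99]

```text
time: 38.08
tcp_pos: [591.3, 196.3, 266.1]
orientation: [[0.999, 0.04, -0.007], [0.04, -0.999, -0.008], [-0.007, 0.008, -1.0]]
wrist_force: [0.2, -0.7, -1.6]
grip_width: 40.9
gripper_force: 51.1
```

Request:
arm_command:
  plan:
    - [-1,0.1,-0.16,0,-0.03,0.9,0]
    - [-1,0.1,-0.16,0,-0.03,0.9,0]
    - [-1,0.1,-0.16,-0.1,-0.03,0.9,0]
    - [-1,0.1,-0.16,-0.1,-0.03,0.9,0]
    - [-1,0.1,-0.16,-0.1,-0.03,0.9,0]
    - [-1,0.1,-0.12,-0.1,-0.03,0.9,0]
    - [-1,0,0,0,0,0,0]
    - [-1,0,0,0,0,0,0]

```text
time: 39.08
tcp_pos: [627.4, 141.9, 242.9]
orientation: [[0.905, 0.04, -0.423], [0.034, -0.999, -0.021], [-0.424, 0.005, -0.906]]
wrist_force: [0.5, 0.3, -2.3]
grip_width: 40.8
gripper_force: 51.1
```

```bash
python3 -c "
from h import *
go(120,up=15)"
```

```text
tcp [627.4 141.9 242.9] target [587.3 141.2 151. ] du [-0.668 -0.012 -1.532] turn u [ 0.06 -0.01 -0.03] w 40.8
```

Request:
arm_command:
  plan:
    - [-1,-0.18,0,-0.42,0.06,0,0]
    - [-1,-0.2,0,-0.42,0,0,0]
    - [-1,-0.18,0,-0.4,0,0,0]
    - [-1,-0.11,0,-0.28,0,0,0]
    - [-1,0,0,0,0,0,0]
    - [-1,0,0,0,0,0,0]

```text
time: 39.83
tcp_pos: [588.2, 142.1, 153.5]
orientation: [[0.906, 0.04, -0.421], [0.036, -0.999, -0.017], [-0.421, 0.0, -0.907]]
wrist_force: [-0.7, -0.5, -0.7]
grip_width: 40.8
gripper_force: 51.2
```

```bash
python3 -c "
from h import *
go(120,h=36.5)"
```

```text
tcp [588.2 142.1 153.5] target [582.  141.  139.7] du [-0.103 -0.017 -0.231] turn u [-0.    0.02 -0.04] w 40.8
```

Request:
arm_command:
  plan:
    - [-1,-0.04,-0.015,-0.1,0,0,0]
    - [-1,-0.04,0,-0.1,0,0,0]
    - [-1,-0.02,0,-0.03,0,0,0]
    - [-1,0,0,0,0,0,0]
    - [0.4,0,0,0,0,0,0]
    - [0.4,0,0,0,0,0,0]
    - [0.4,0,0,0,0,0,0]
    - [0.4,0,0,0,0,0,0]
    - [0.4,0.15,0,0.33,0,0,0]
    - [0.4,0.25,0,0.53,0,0,0]

```text
time: 41.08
tcp_pos: [604.6, 140.8, 189.5]
orientation: [[0.904, 0.04, -0.426], [0.036, -0.999, -0.017], [-0.427, 0.0, -0.904]]
wrist_force: [0.9, 0.9, 0.2]
grip_width: 59.7
gripper_force: 0.0
```

Request:
arm_command:
  plan:
    - [0.5,0.25,0,0.53,0,0,0]
    - [0.5,0,0,0.6,0,0,0]
    - [0.5,0,0,0,0,0,0]

```text
time: 41.45
tcp_pos: [622.3, 141.0, 260.8]
orientation: [[0.908, 0.04, -0.418], [0.036, -0.999, -0.016], [-0.418, -0.0, -0.908]]
wrist_force: [0.1, -0.3, -0.6]
grip_width: 64.1
gripper_force: 0.0
```

```bash
cat >> h.py <<'E'
def intray():
    for n in("side","wrist"):
        im,P=cloud(n);H,S_,V=cv2.split(cv2.cvtColor(im,cv2.COLOR_BGR2HSV))
        L=(P-S)@RT
        o=((H<20)&(S_>100)&(V>50)&(L[...,2]>28)&(L[...,2]<55)&(L[...,0]>-215)&(L[...,0]<15)&(abs(L[...,1])<165)).astype(np.uint8)
        k,l,st,ce=cv2.connectedComponentsWithStats(cv2.morphologyEx(o,cv2.MORPH_CLOSE,np.ones((7,3))))
        for i in range(1,k):
            q=L[(l==i)&(o>0)]
            if len(q)<40:continue
            c,sz,a=cv2.minAreaRect(q[:,:2].astype(np.float32));print(n,np.round(c),np.round(sz),round(a,1),"z",np.median(q[:,2]).round(1))
E
python3 - <<'E'
from h import *
s=r.get_state();print(s["tcp_pos"],s["orientation"].round(3),s["joint_pos"].round(2))
print(tilt("side",565,60)[:2]);intray()
cartons()
E
```

```text
[622.31292842 140.98947443 260.75141891] [[ 0.908  0.04  -0.418]
 [ 0.036 -0.999 -0.016]
 [-0.418 -0.    -0.908]] [0.1  0.65 1.05 0.03 1.88 1.63]
(np.float64(24.852859364797627), array([0.42004637, 0.01429062, 0.90739012]))
side [-50. -86.] [106.  92.] 88.2 z 39.4
side [-50. 119.] [46. 93.] 89.4 z 39.9
wrist [-47. 105.] [89. 13.] 1.2 z 41.9
wrist [-47. 133.] [88. 12.] 1.4 z 41.8
wrist [-47. -42.] [15. 89.] 88.2 z 41.8
wrist [-48. -71.] [16. 89.] 88.4 z 41.9
wrist [-49. -95.] [88. 12.] 5.5 z 36.8
side [333. 292.] [11. 89.] 112.1
side [382. 342.] [151.  74.] 61.2
side [414. 348.] [84. 11.] 18.2
```

Three cartons are seated. The knocked one lies around (409,362) at 18°, so I go there and measure from above.

Request:
arm_command:
  plan:
    - [1,-0.35,0.4,0,0,-0.9,0]
    - [1,-0.35,0.4,0,0,-0.9,0]
    - [1,-0.35,0.4,0,0,-0.9,0]
    - [1,-0.35,0.4,0,0,-0.9,0]
    - [1,-0.35,0.4,0,0,-0.9,0]
    - [1,-0.35,0.4,0,0,-0.85,0]
    - [1,-0.36,0.32,0,0,0,0.87]
    - [1,-0.36,0.32,0,0,0,0.87]
    - [1,-0.36,0.32,-0.3,0,0,0.87]
    - [1,-0.36,0.32,-0.5,0,0,0.87]

```text
time: 42.95
tcp_pos: [407.7, 362.3, 209.4]
orientation: [[0.95, 0.311, -0.003], [0.311, -0.95, -0.018], [-0.008, 0.016, -1.0]]
wrist_force: [0.2, -0.6, -0.4]
grip_width: 85.7
gripper_force: 0.0
```

Request:
arm_command:
  plan:
    - [1,0,0,-0.6,0,0,0]
    - [1,0,0,-0.6,0,0,0]
    - [1,0,0,-0.3,0,0,0]
    - [1,0,0,0,0,0,0]

```text
time: 43.45
tcp_pos: [406.4, 360.4, 117.6]
orientation: [[0.951, 0.309, -0.008], [0.309, -0.951, -0.022], [-0.015, 0.018, -1.0]]
wrist_force: [-0.3, 0.1, 0.1]
grip_width: 85.2
gripper_force: 0.0
```

```bash
python3 -c "
from h import *
im=near();cv2.imwrite('pics/w11.png',im)"
```

```text
tcp [406.4 360.4 117.6] carton [387.  335.1] [168.  82.] du [-0.323 -0.422] turn u 4.41 toolz [-0.008 -0.022 -1.   ] j6 1.87
```

View pics/w11.png

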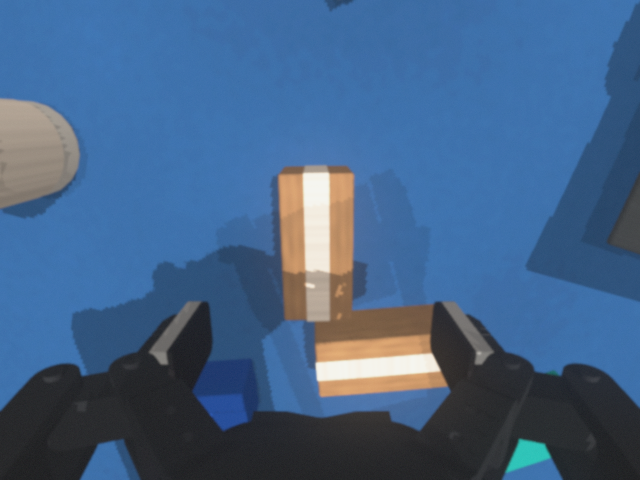

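C is centred at (317,245), with D close by at (375,350). I shift slightly left and grasp.

Request:
arm_command:
  plan:
    - [1,-0.01,0.04,-0.45,0.27,-0.1,0]
    - [1,0,0,-0.5,0,0,0]
    - [1,0,0,-0.5,0,0,0]
    - [-1,0,0,0,0,0,0]
    - [-1,0,0,0,0,0,0]
    - [-1,0,0,0,0,0,0]
    - [-1,0,0,0,0,0,0]
    - [-1,0,0,0,0,0,0]
    - [-1,0,0,0,0,0,0]
    - [-1,0,0,0,0,0,0]

```text
time: 44.75
tcp_pos: [408.9, 364.9, 34.5]
orientation: [[0.951, 0.309, 0.007], [0.309, -0.951, 0.005], [0.008, -0.002, -1.0]]
wrist_force: [-1.1, 0.4, 6.8]
grip_width: 40.8
gripper_force: 51.9
```

Request:
arm_command:
  plan:
    - [-1,0,0,0.4,0,0,0]
    - [-1,0,0,0.8,0,0,0]
    - [-1,0,0,0.9,0,0,0]
    - [-1,0,0,0.9,0,0,0]
    - [-1,0,0,0.9,0,0,0]
    - [-1,0,0,0,0,0,0]

```text
time: 45.5
tcp_pos: [410.2, 365.8, 272.4]
orientation: [[0.951, 0.309, 0.013], [0.309, -0.951, 0.009], [0.015, -0.004, -1.0]]
wrist_force: [0.3, -0.2, -0.6]
grip_width: 40.7
gripper_force: 51.1
```

```bash
python3 -c "
from h import *
go(60,up=120);print(r.get_state()['orientation'].round(3))"
```

```text
tcp [410.2 365.8 272.4] target [633.9  82.9 246.2] du [ 3.728 -4.714 -0.437] turn u [-1.04  5.57 -3.4 ] w 40.7
[[ 0.951  0.309  0.013]
 [ 0.309 -0.951  0.009]
 [ 0.015 -0.004 -1.   ]]
```

Request:
arm_command:
  plan:
    - [-1,0.37,-0.47,0,-0.1,0.15,-0.86]
    - [-1,0.37,-0.47,0,0,0,-0.86]
    - [-1,0.37,-0.47,0,0,0,-0.86]
    - [-1,0.37,-0.47,0,0,0,-0.86]
    - [-1,0.37,-0.47,0,-0.03,0.9,0]
    - [-1,0.37,-0.47,0,-0.03,0.9,0]
    - [-1,0.37,-0.47,-0.1,-0.03,0.9,0]
    - [-1,0.37,-0.47,-0.1,-0.03,0.9,0]
    - [-1,0.37,-0.47,-0.1,-0.03,0.9,0]
    - [-1,0.37,-0.47,-0.1,-0.03,0.9,0]

```text
time: 46.75
tcp_pos: [629.7, 81.0, 241.4]
orientation: [[0.902, 0.04, -0.43], [0.036, -0.999, -0.017], [-0.43, 0.0, -0.903]]
wrist_force: [0.7, -0.0, -1.3]
grip_width: 41.1
gripper_force: 51.1
```

Request:
arm_command:
  plan:
    - [-1,0,0,0,0,0,0]
    - [-1,0,0,0,0,0,0]

```text
time: 47.0
tcp_pos: [628.9, 82.3, 241.7]
orientation: [[0.903, 0.04, -0.428], [0.036, -0.999, -0.017], [-0.428, -0.0, -0.904]]
wrist_force: [-0.8, 0.0, -0.2]
grip_width: 41.2
gripper_force: 51.1
```

```bash
python3 -c "
from h import *
go(60,h=36,up=15)"
```

```text
tcp [628.9  82.3 241.7] target [590.4  81.3 152.8] du [-0.642 -0.017 -1.482] turn u [-0.   -0.08 -0.03] w 41.2
```

Request:
arm_command:
  plan:
    - [-1,-0.18,-0.02,-0.4,0,-0.08,0]
    - [-1,-0.18,0,-0.4,0,0,0]
    - [-1,-0.17,0,-0.4,0,0,0]
    - [-1,-0.11,0,-0.28,0,0,0]
    - [-1,0,0,0,0,0,0]
    - [-1,0,0,0,0,0,0]

```text
time: 47.75
tcp_pos: [591.6, 81.5, 155.3]
orientation: [[0.907, 0.041, -0.419], [0.037, -0.999, -0.017], [-0.419, 0.0, -0.908]]
wrist_force: [-0.7, 0.8, -1.4]
grip_width: 41.1
gripper_force: 51.1
```

```bash
python3 -c "
from h import *
go(60,h=36)"
```

```text
tcp [591.6  81.5 155.3] target [584.   81.1 139.2] du [-0.126 -0.007 -0.268] turn u [ 0.    0.05 -0.05] w 41.1
```

Request:
arm_command:
  plan:
    - [-1,-0.05,0,-0.1,0,0,0]
    - [-1,-0.05,0,-0.1,0,0,0]
    - [-1,-0.02,0,-0.06,0,0,0]
    - [-1,0,0,0,0,0,0]
    - [0.4,0,0,0,0,0,0]
    - [0.4,0,0,0,0,0,0]
    - [0.4,0,0,0,0,0,0]
    - [0.4,0,0,0,0,0,0]
    - [0.4,0.15,0,0.33,0,0,0]
    - [0.4,0.25,0,0.53,0,0,0]

```text
time: 49.0
tcp_pos: [607.1, 80.8, 189.6]
orientation: [[0.905, 0.04, -0.424], [0.036, -0.999, -0.017], [-0.424, 0.0, -0.906]]
wrist_force: [-0.2, 0.4, 0.8]
grip_width: 59.9
gripper_force: 0.0
```

Request:
arm_command:
  plan:
    - [0.5,0.25,0,0.53,0,0,0]
    - [0.5,0,0,0.6,0,0,0]
    - [0.5,0,0,0,0,0,0]

```text
time: 49.38
tcp_pos: [624.8, 80.8, 260.8]
orientation: [[0.909, 0.04, -0.415], [0.036, -0.999, -0.017], [-0.416, 0.001, -0.909]]
wrist_force: [0.0, 0.0, -0.5]
grip_width: 64.3
gripper_force: 0.0
```

Run:
```python
from h import *
s=r.get_state();print(s["tcp_pos"],s["orientation"].round(3),s["joint_pos"].round(2))
intray()
cartons()
```

```text
[624.75664605  80.81750111 260.80814667] [[ 0.909  0.04  -0.415]
 [ 0.036 -0.999 -0.017]
 [-0.416  0.001 -0.909]] [ 0.02  0.63  1.07 -0.01  1.87  1.55]
side [-50. -87.] [106.  93.] 88.1 z 39.5
side [-51.  90.] [105.  90.] 89.3 z 40.0
wrist [-47. 104.] [88. 14.] 1.0 z 41.6
wrist [-48.  73.] [88. 12.] 1.2 z 41.8
wrist [-47.  45.] [88. 12.] 1.2 z 41.8
wrist [-48. 133.] [88. 13.] 0.9 z 41.8
wrist [-47. -42.] [14. 88.] 88.5 z 41.7
wrist [-48. -71.] [14. 89.] 88.1 z 41.8
wrist [ -48. -102.] [15. 89.] 88.2 z 41.5
wrist [ -49. -130.] [14. 89.] 88.9 z 41.8
side [334. 290.] [10. 89.] 112.1
side [361. 302.] [12. 90.] 112.4
```

Four are seated. The last is at (347,295), axis 112°. It needs +110° of yaw, because −70° would pass the joint 6 limit.

Request:
arm_command:
  plan:
    - [1,-0.4,0.3,0,0,-0.9,0]
    - [1,-0.4,0.3,0,0,-0.9,0]
    - [1,-0.4,0.3,0,0,-0.9,0]
    - [1,-0.4,0.3,0,0,-0.9,0]
    - [1,-0.4,0.3,0,0,-0.9,0]
    - [1,-0.4,0.3,0,0.2,-0.85,0]
    - [1,-0.4,0.3,0,0,0,1]
    - [1,-0.4,0.3,0,0,0,1]
    - [1,-0.4,0.3,0,0,0,1]
    - [1,-0.4,0.3,0,0,0,1]

```text
time: 50.82
tcp_pos: [381.3, 260.8, 256.6]
orientation: [[0.936, 0.351, -0.008], [0.351, -0.936, -0.004], [-0.009, 0.001, -1.0]]
wrist_force: [-0.2, 0.5, 0.1]
grip_width: 85.5
gripper_force: 0.0
```

Request:
arm_command:
  plan:
    - [1,-0.06,0.06,0,0,0,1]
    - [1,-0.06,0.06,0,0,0,1]
    - [1,-0.06,0.06,0,0,0,1]
    - [1,-0.06,0.06,0,0,0,1]
    - [1,-0.06,0.06,0,0,0,1]
    - [1,-0.06,0.06,0,0,0,1]
    - [1,-0.06,0.06,0,0,0,1]
    - [1,-0.06,0.05,0,0,0,1]
    - [1,-0.06,0.05,0,0,0,1]
    - [1,-0.06,0.05,0,0,0,1]

```text
time: 52.08
tcp_pos: [346.0, 294.5, 256.6]
orientation: [[0.4, 0.916, -0.004], [0.916, -0.4, -0.008], [-0.009, -0.0, -1.0]]
wrist_force: [-0.2, 0.0, 0.4]
grip_width: 85.1
gripper_force: 0.0
```

Request:
arm_command:
  plan:
    - [1,0,0,0,0,0,1]
    - [1,0,0,0,0,0,1]
    - [1,0,0,0,0,0,1]
    - [1,0,0,0,0,0,1]
    - [1,0,0,-0.4,0,0,1]
    - [1,0,0,-0.4,0,0,1]
    - [1,0,0,-0.4,0,0,1]
    - [1,0,0,-0.4,0,0,1]
    - [1,0,0,-0.4,0,0,1]
    - [1,0,0,-0.4,0,0,1]

```text
time: 53.32
tcp_pos: [346.0, 294.4, 112.2]
orientation: [[-0.379, 0.926, 0.002], [0.926, 0.379, -0.007], [-0.007, -0.001, -1.0]]
wrist_force: [-0.0, 0.4, -0.1]
grip_width: 85.8
gripper_force: 0.0
```

Request:
arm_command:
  plan:
    - [1,0,0,0,0,0,0]
    - [1,0,0,0,0,0,0]

```text
time: 53.58
tcp_pos: [346.9, 294.9, 113.9]
orientation: [[-0.375, 0.927, 0.003], [0.927, 0.375, -0.006], [-0.007, 0.0, -1.0]]
wrist_force: [-0.3, 0.1, 0.0]
grip_width: 85.5
gripper_force: 0.0
```

```bash
python3 -c "
from h import *
im=near();cv2.imwrite('pics/w12.png',im)"
```

```text
tcp [346.9 294.9 113.9] carton [347.9 297. ] [41. 90.] du [0.017 0.036] turn u 0.08 toolz [ 0.003 -0.006 -1.   ] j6 0.18
```

View pics/w12.png

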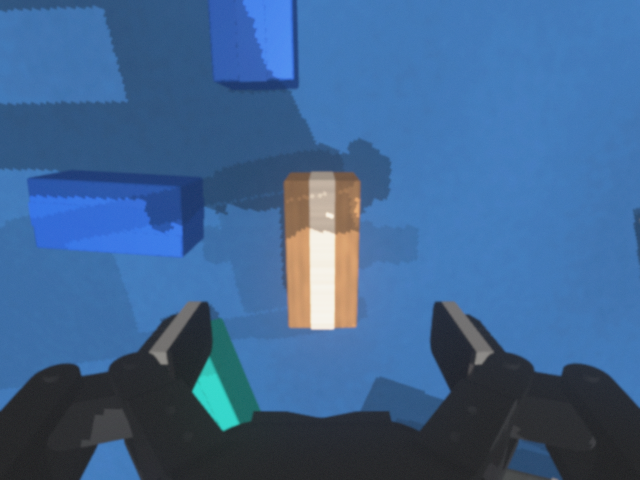

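The last carton is centred at (322,250). A blue box is close on the left, so I descend with the jaws partly closed.

Request:
arm_command:
  plan:
    - [0.6,0.01,0.03,-0.3,0.08,0,0.08]
    - [0.6,0,0,-0.3,0,0,0]
    - [0.6,0,0,-0.4,0,0,0]
    - [0.6,0,0,-0.4,0,0,0]
    - [-1,0,0,0,0,0,0]
    - [-1,0,0,0,0,0,0]
    - [-1,0,0,0,0,0,0]
    - [-1,0,0,0,0,0,0]
    - [-1,0,0,0,0,0,0]
    - [-1,0,0,0,0,0,0]

```text
time: 54.88
tcp_pos: [348.2, 297.1, 30.5]
orientation: [[-0.382, 0.924, 0.005], [0.924, 0.382, 0.002], [-0.0, 0.005, -1.0]]
wrist_force: [-0.4, -0.4, 8.2]
grip_width: 40.9
gripper_force: 52.1
```

Request:
arm_command:
  plan:
    - [-1,0,0,0.4,0,0,0]
    - [-1,0,0,0.8,0,0,0]
    - [-1,0,0,0.9,0,0,0]
    - [-1,0,0,0.9,0,0,0]
    - [-1,0,0,0.9,0,0,0]
    - [-1,0,0,0,0,0,0]

```text
time: 55.62
tcp_pos: [350.1, 298.3, 268.1]
orientation: [[-0.382, 0.924, 0.011], [0.924, 0.382, 0.006], [0.001, 0.013, -1.0]]
wrist_force: [0.5, 0.7, -1.7]
grip_width: 40.9
gripper_force: 51.3
```

```bash
python3 -c "
from h import *
go(0,h=36,up=120);print(r.get_state()['orientation'].round(3))"
```

```text
tcp [350.1 298.3 268.1] target [636.9  23.  248. ] du [ 4.781 -4.589 -0.336] turn u [ -5.29   3.61 -23.67] w 40.9
[[-0.382  0.924  0.011]
 [ 0.924  0.382  0.006]
 [ 0.001  0.013 -1.   ]]
```

Request:
arm_command:
  plan:
    - [-1,0.16,-0.15,0,-0.1,0.13,-1]
    - [-1,0.16,-0.15,0,0,0,-1]
    - [-1,0.16,-0.15,0,0,0,-1]
    - [-1,0.16,-0.15,0,0,0,-1]
    - [-1,0.16,-0.15,0,0,0,-1]
    - [-1,0.16,-0.15,0,0,0,-1]
    - [-1,0.16,-0.15,0,0,0,-1]
    - [-1,0.16,-0.15,0,0,0,-1]
    - [-1,0.16,-0.15,0,0,0,-1]
    - [-1,0.16,-0.15,0,0,0,-1]

```text
time: 56.88
tcp_pos: [442.8, 206.1, 262.1]
orientation: [[0.399, 0.917, -0.013], [0.917, -0.399, -0.001], [-0.006, -0.011, -1.0]]
wrist_force: [-1.4, -0.9, -0.6]
grip_width: 41.0
gripper_force: 51.1
```

Request:
arm_command:
  plan:
    - [-1,0.16,-0.15,0,0,0,-1]
    - [-1,0.16,-0.15,0,0,0,-1]
    - [-1,0.16,-0.15,0,0,0,-1]
    - [-1,0.16,-0.15,0,0,0,-1]
    - [-1,0.16,-0.15,0,0,0,-1]
    - [-1,0.16,-0.15,0,0,0,-1]
    - [-1,0.16,-0.15,0,0,0,-1]
    - [-1,0.16,-0.15,0,0,0,-1]
    - [-1,0.16,-0.15,0,0,0,-1]
    - [-1,0.16,-0.15,0,0,0,-1]

```text
time: 58.12
tcp_pos: [538.8, 116.4, 261.9]
orientation: [[0.936, 0.352, -0.01], [0.352, -0.936, 0.007], [-0.007, -0.01, -1.0]]
wrist_force: [-0.3, 0.1, -0.3]
grip_width: 40.8
gripper_force: 51.1
```

Request:
arm_command:
  plan:
    - [-1,0.16,-0.15,0,0,0,-1]
    - [-1,0.16,-0.15,0,0,0,-1]
    - [-1,0.16,-0.15,0,0,0,-1]
    - [-1,0.16,-0.15,0,0,0,-1]
    - [-1,0.16,-0.16,0,-0.03,0.9,0]
    - [-1,0.16,-0.16,0,-0.03,0.9,0]
    - [-1,0.16,-0.16,-0.1,-0.03,0.9,0]
    - [-1,0.16,-0.16,-0.1,-0.03,0.9,0]
    - [-1,0.16,-0.16,-0.1,-0.03,0.9,0]
    - [-1,0.16,-0.16,0,-0.03,0.9,0]

```text
time: 59.38
tcp_pos: [635.0, 22.9, 243.2]
orientation: [[0.903, 0.038, -0.428], [0.04, -0.999, -0.005], [-0.428, -0.013, -0.904]]
wrist_force: [0.0, 0.5, -1.0]
grip_width: 41.4
gripper_force: 51.1
```

Request:
arm_command:
  plan:
    - [-1,0,0,0,0,0,0]
    - [-1,0,0,0,0,0,0]

```text
time: 59.62
tcp_pos: [634.9, 23.6, 244.8]
orientation: [[0.905, 0.038, -0.424], [0.04, -0.999, -0.005], [-0.424, -0.013, -0.906]]
wrist_force: [-0.4, 0.1, -0.3]
grip_width: 41.0
gripper_force: 51.1
```

```bash
python3 -c "
from h import *
go(0,h=33,up=15)"
```

```text
tcp [634.9  23.6 244.8] target [591.3  21.3 150.1] du [-0.727 -0.038 -1.578] turn u [-0.16 -0.02 -0.02] w 41.0
```

Request:
arm_command:
  plan:
    - [-1,-0.19,-0.04,-0.42,-0.16,0,0]
    - [-1,-0.2,0,-0.42,0,0,0]
    - [-1,-0.2,0,-0.42,0,0,0]
    - [-1,-0.13,0,-0.31,0,0,0]
    - [-1,0,0,0,0,0,0]
    - [-1,0,0,0,0,0,0]

```text
time: 60.38
tcp_pos: [592.9, 21.0, 152.8]
orientation: [[0.906, 0.038, -0.421], [0.035, -0.999, -0.017], [-0.421, 0.001, -0.907]]
wrist_force: [-0.4, -0.9, -0.6]
grip_width: 41.1
gripper_force: 51.1
```

```bash
python3 -c "
from h import *
go(0,h=33)"
```

```text
tcp [592.9  21.  152.8] target [585.   21.1 136.5] du [-0.132  0.    -0.272] turn u [ 0.01  0.02 -0.02] w 41.1
```

Request:
arm_command:
  plan:
    - [-1,-0.05,0,-0.1,0,0,0]
    - [-1,-0.05,0,-0.1,0,0,0]
    - [-1,-0.03,0,-0.06,0,0,0]
    - [-1,0,0,0,0,0,0]
    - [0.4,0,0,0,0,0,0]
    - [0.4,0,0,0,0,0,0]
    - [0.4,0,0,0,0,0,0]
    - [0.4,0,0,0,0,0,0]
    - [0.4,0.15,0,0.33,0,0,0]
    - [0.4,0.25,0,0.53,0,0,0]

```text
time: 61.62
tcp_pos: [607.7, 20.9, 187.2]
orientation: [[0.904, 0.038, -0.426], [0.034, -0.999, -0.017], [-0.426, 0.0, -0.905]]
wrist_force: [0.7, -0.9, 0.5]
grip_width: 59.6
gripper_force: 0.0
```

Request:
arm_command:
  plan:
    - [0.5,0.25,0,0.53,0,0,0]
    - [0.5,0,0,0.7,0,0,0]
    - [0.5,0,0,0,0,0,0]
    - [0.5,0,0,0,0,0,0]

```text
time: 62.12
tcp_pos: [623.4, 20.8, 261.0]
orientation: [[0.905, 0.038, -0.423], [0.034, -0.999, -0.017], [-0.424, 0.001, -0.906]]
wrist_force: [0.3, -0.8, -0.3]
grip_width: 64.2
gripper_force: 0.0
```

Run:
```python
from h import *
intray();im,P=cloud("side")
# tilt from tray's uphill half floor
L=(P-S)@RT;m=(L[...,0]>-205)&(L[...,0]<-105)&(abs(L[...,1])<140)&(abs(L[...,2])<8)
q=P[m];n=np.linalg.svd(q-q.mean(0),full_matrices=False)[2][2];print("tilt",np.degrees(np.arccos(abs(n[2]))),m.sum())
w,_=cloud("wrist");cv2.imwrite("pics/w13.png",np.hstack([cv2.resize(w,(400,300)),cv2.resize(im[90:330,190:510],(400,300))]))
```

```text
side [-50.  -0.] [ 93. 283.] 0.2 z 40.1
wrist [-47.  45.] [88. 14.] 1.2 z 41.6
wrist [-47.  16.] [12. 88.] 88.8 z 41.7
wrist [-47. -42.] [14. 89.] 88.2 z 41.6
wrist [-47. 104.] [89. 15.] 1.3 z 41.3
wrist [-48.  73.] [88. 13.] 1.0 z 41.7
wrist [-48. -12.] [13. 88.] 88.5 z 41.7
wrist [-47. 133.] [88. 13.] 0.9 z 41.7
wrist [-48. -71.] [13. 88.] 88.4 z 41.7
wrist [ -48. -102.] [15. 89.] 88.4 z 41.5
wrist [ -48. -130.] [14. 89.] 88.2 z 41.7
tilt 24.9392936963955 2339
```

View pics/w13.png

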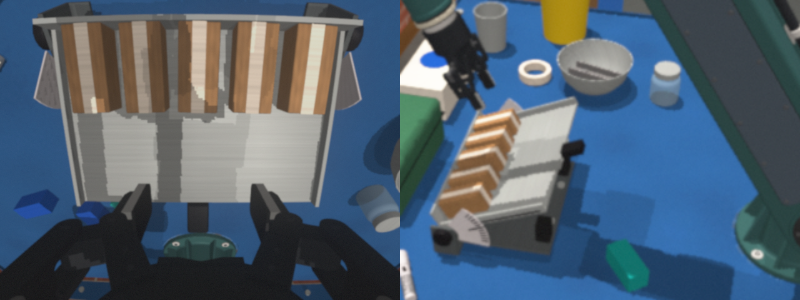

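All five cartons lie flat and square against the stop. The tray is at 24.94 degrees, the splint is in the bowl and the arm is clear, so I hand in.

```bash
python3 -c "
from rig import r
print(r.sign_off())"
```

```text
the job is handed in; nothing more can be done
None
```

The job is handed in at about 62 s: my last camera check showed the splint in the bowl, the tray holding at 24.9 degrees, and all five cartons flat and square against the back stop; no verdict came back.

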